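Load the glaze jar shaker and lock its lift-gate lever

ROBOT

A 6-joint arm with a two-finger parallel gripper is mounted at the origin on the work surface. World frame = base frame: x ahead of the robot, y to its left, z up, the work surface at z = 0. Lengths are in m, angles in rad, forces in N, time in s.
With the tool pointing down it reaches from about 0.425 to 0.95 m from the base axis. Payload 14.7 kg.
Tool frame: the origin (TCP) lies on the mounting face of the last link; the fingertips stand 173 mm ahead of it and the grasp point (between the pads) lies 155 mm ahead of it; z points along the fingers, y is the line along which they close (so a half turn about z gives the same grasp; the last joint's range is limited). The gripper opens to 85 mm and grips with 20 to 120 N. Pads are 22 mm wide; open, the fingers measure 114 mm over their backs; the gripper's body (76 mm by 85 mm) begins 54 mm behind the grasp point. The pads swing forward as they close: fully open they stand 13 mm farther back than shut.
Start: joints at [-1.393, 0.48, 1.596, -0, 1.065, -0.047], TCP at [0.145, -0.634, 0.405] pointing down, gripper open.
Joint ranges: [-2.75, 2.75], [-0.82, 2.05], [0.23, 2.67], [-1.56, 4.7], [0.09, 2.69], [-2.92, 2.92]. Speed limits (rad/s): [1.89, 1.89, 2.39, 3.01, 3.01, 3.01].

INTERFACE

Orientations are given as [roll, pitch, yaw] about the fixed x, y, z axes, in that order (R = Rz(yaw) Ry(pitch) Rx(roll)).
In Python, from workcell import status, eyes, robot gives the robot as it stands.
- The arm moves only by the shell command python3 -m inch 'ROWS' [FORCE]. ROWS is a JSON object of lists of equal length, an entry for each row: "offset": the shift along the tool's x, y, z in cm, a list of three; "turn": the turn, a rotation vector about the tool's x, y, z in degrees, a list of three; "jaw": the closure in counts, from 0 (fully open) to 255 (shut). In form: {"offset": [[dx, dy, dz], ...], "turn": [[wx, wy, wz], ...], "jaw": [jaw, ...]}. A call has 1 to 12 rows; each row shifts and turns the commanded pose from where the row before left it, along the tool's axes as they then stand; what a row does not reach is not made up. A row lasts 1/10 s, in which the tool goes at most 50 mm and 8.59 degrees, less where a joint would pass 70% of its speed; a pose out of reach is approached as far as the arm can. A call is refused whole if a number of a shift passes 5 or a number of a turn 8.59, either way. A call with a gripper value outside its range is refused whole. The fingers move at their own pace and stop on an object; FORCE is the grip in N (left out, the last holds). Time passes only in rows, so rows that do not move let the fingers close. It gives the time, the measured TCP pose, the force, the opening and the grip force at its end, in the units of the state.
- status.observe(): the state, without advancing time (a new reading comes with each control period).
- eyes.get_image(name): name is "side" or "top"; returns a dict with "img" (400x640x3 uint8, red, green, blue), "fx", "fy", "cx", "cy" (pixels), "R" (3x3) and "t" (3): a world point X has camera coordinates R X + t. Camera axes: x right, y down, z forward; pixel columns grow to the right and rows downward; lengths in m; the calibration is good to about 2 mm. A picture is of the moment at which its call begins. There is no depth.
- robot.job_done(): hands the job in; it is judged then, once.
The state is a dict: "time_s": time; "qpos": joint angles; "qvel": joint speeds; "effort": joint torques, N m; "ee_pos": TCP position; "tcp_rot": TCP orientation; "contact_force": force on the tool from outside, world axes, zero at the start; "wrist_torque": the same for the moment, N m; "gripper_width": finger opening in m; "finger_force": force on a finger pad.
Only numpy, scipy, OpenCV 4.12 (cv2) and the standard library are available. Lean on these libraries where they do the work, as an engineer would, in place of code of your own. Each camera call takes 0.05 s, during which the arm holds its last target. There are 200 camera calls.

TASK

Load the glaze shaker: lift its lever out of the lock notch and bring it over into the load notch so the clamp bar draws back, then stand every glaze jar upright in a pocket of the tray and press each jar's lid fully home. Then lift the lever back into the lock notch, fully down, so that the bar lies over the jars, and leave the other things on the table alone.

Things in the scene. Friction and masses are not known exactly. Their poses are not given: they have to be found in the camera images.
- jar1_mid (a point): centre, 40 mm above the underside, of the teal glaze jar (may be absent: None). Upright round body 60 mm in diameter, 66 mm tall, paper label band, 0.3 to 0.5 kg; on it a white push-on lid 46 mm in diameter, 12 mm thick. In all 78 mm tall with the lid home, 86 mm with the lid fully proud, when an orange seal band shows under it. z is the jar's upright axis
- lid1 (a joint): how far the lid of the teal jar is pushed down, m: 0 = 8 mm proud, 0.008 = fully home (starts at 0 to 0.003). Held by friction: about 6 to 7 N of push moves it, and it stays where it is left. The lid's top is 46 mm minus this value above the jar's centre point
- jar2_mid (a point): centre, 40 mm above the underside, of the brick-red glaze jar (may be absent: None). Upright round body 60 mm in diameter, 66 mm tall, paper label band, 0.3 to 0.5 kg; on it a white push-on lid 46 mm in diameter, 12 mm thick. In all 78 mm tall with the lid home, 86 mm with the lid fully proud, when an orange seal band shows under it. z is the jar's upright axis
- lid2 (a joint): how far the lid of the brick-red jar is pushed down, m: 0 = 8 mm proud, 0.008 = fully home (starts at 0 to 0.003). Held by friction: about 6 to 7 N of push moves it, and it stays where it is left. The lid's top is 46 mm minus this value above the jar's centre point
- jar3_mid (a point): centre, 40 mm above the underside, of the ochre glaze jar (may be absent: None). Upright round body 60 mm in diameter, 66 mm tall, paper label band, 0.3 to 0.5 kg; on it a white push-on lid 46 mm in diameter, 12 mm thick. In all 78 mm tall with the lid home, 86 mm with the lid fully proud, when an orange seal band shows under it. z is the jar's upright axis
- lid3 (a joint): how far the lid of the ochre jar is pushed down, m: 0 = 8 mm proud, 0.008 = fully home (starts at 0 to 0.003). Held by friction: about 6 to 7 N of push moves it, and it stays where it is left. The lid's top is 46 mm minus this value above the jar's centre point
- jar4_mid (a point): centre, 40 mm above the underside, of the dark blue glaze jar (may be absent: None). Upright round body 60 mm in diameter, 66 mm tall, paper label band, 0.3 to 0.5 kg; on it a white push-on lid 46 mm in diameter, 12 mm thick. In all 78 mm tall with the lid home, 86 mm with the lid fully proud, when an orange seal band shows under it. z is the jar's upright axis
- lid4 (a joint): how far the lid of the dark blue jar is pushed down, m: 0 = 8 mm proud, 0.008 = fully home (starts at 0 to 0.003). Held by friction: about 6 to 7 N of push moves it, and it stays where it is left. The lid's top is 46 mm minus this value above the jar's centre point
- pocket1 (a point): centre of the rubber floor of pocket 1 of the 3 in the shaker's blue tray, in one row 95 mm apart, numbered towards the lever; the floor is 12 mm above the table. Square pocket 70 by 70 mm, 23 mm deep; the blue rim is 35 mm above the table. Any jar may go in any pocket, one in each
- pocket2 (a point): centre of the rubber floor of pocket 2 of the 3 in the shaker's blue tray, in one row 95 mm apart, numbered towards the lever; the floor is 12 mm above the table. x of this frame is the shaker's x: level, across the row, away from the robot; y runs along the row towards the lever
- pocket3 (a point): centre of the rubber floor of pocket 3 of the 3 in the shaker's blue tray, in one row 95 mm apart, numbered towards the lever; the floor is 12 mm above the table. Nearest the lever. The blue end cheeks, 85 mm tall, begin 57 mm beyond the centres of the outer pockets; a jar with a proud lid stands up to 98 mm above the table in a pocket
- bar_mid (a point): middle of the steel clamp bar (30 mm wide, 318 mm long along the row, 14 mm thick, underside 93 mm above the table), moved by the lever. Locked: over the middle of the pockets, blocking them; lever in the load notch: drawn back 105 mm along the shaker's x, away from the robot. It passes over jars in the pockets, by 3 mm, only when their lids are home
- handle (a point): point on the axis of the lever's red upright grip, a cylinder 28 mm in diameter and 62 mm tall on the end of the arm; this point is 20 mm below its top, 42 mm above the arm's centre line and 132 mm above the table when the arm lies in a notch. x runs along the arm from grip to pivot, which is 170 mm away (arm 14 mm thick); z along the grip
- swing (a joint): turn of the lever about its upright pivot, rad: 0 = lock notch (red dot, farther from the tray), 0.90 = load notch (green dot, next to the tray). Growing = counter-clockwise from above, the grip, on the robot's side of the pivot, moving towards the tray. The arm is in a notch below 0.10 or above 0.80; end stops at -0.06 and 0.96. Stays where it is left
- lift (a joint): lift of the lever arm, rad: 0 = down in a notch of the yellow quadrant, 0.25 = clear of the hump between the notches, 0.36 = upper stop (the arm pivots at its far end; grip raised by h gives about h/0.170 m: raise it 42 to 55 mm to cross). 2 to 3 N at the grip lifts it; it falls by its own weight
- spray: white round bottle with red cap, 72 mm in diameter, 190 mm tall (origin at its underside); not part of the job, to be left where it is
- bowl: white bowl, 130 mm wide, 65 mm tall (origin at its underside); not part of the job, to be left where it is
- mug: terracotta mug, 80 mm wide, 90 mm tall (origin at its underside); not part of the job, to be left where it is
- brush: brush lying on the table (origin at its underside); not part of the job, to be left where it is
- bat: round plywood disc 110 mm across, 12 mm thick, lying flat (origin at its underside); not part of the job, to be left where it is
Things that resemble listed ones, but are neither listed nor needed, are in the scene too. Leave any green look-alike of the part that bears jar4_mid alone.

How it is judged:
On the way, in this order (a step that is already met when the one before it is completed fails the run):
1. the lever rests fully down in the load notch (value of joint swing above 0.78 rad and value of joint lift below 0.06 rad), for 0.2 s.
2. every jar stands in a pocket with its lid fully home, the lever still in the load notch (all of step 1 and (horizontal distance between jar1_mid and pocket1 below 0.012 m or horizontal distance between jar1_mid and pocket2 below 0.012 m or horizontal distance between jar1_mid and pocket3 below 0.012 m) and height (world z) of each of jar1_mid, jar2_mid, jar3_mid, jar4_mid below 0.06 m and angle between each of jar1_mid, jar2_mid, jar3_mid, jar4_mid's own z axis and vertical below 0.12 rad and (horizontal distance between jar2_mid and pocket1 below 0.012 m or horizontal distance between jar2_mid and pocket2 below 0.012 m or horizontal distance between jar2_mid and pocket3 below 0.012 m) and (horizontal distance between jar3_mid and pocket1 below 0.012 m or horizontal distance between jar3_mid and pocket2 below 0.012 m or horizontal distance between jar3_mid and pocket3 below 0.012 m) and (horizontal distance between jar4_mid and pocket1 below 0.012 m or horizontal distance between jar4_mid and pocket2 below 0.012 m or horizontal distance between jar4_mid and pocket3 below 0.012 m) and value of joint each of lid1, lid2, lid3, lid4 above 0.006 m), for 0.2 s.
At the end, for the whole second after the job is handed in: the lever is down in the lock notch (swing under 0.12 rad, lift under 0.06 rad); every jar stands upright at rest in a pocket (within 12 mm of its centre, on its floor, tilt under 0.12 rad) with its lid pressed at least 6 of 8 mm (value of joint swing below 0.12 rad and value of joint lift below 0.06 rad and (horizontal distance between jar1_mid and pocket1 below 0.012 m or horizontal distance between jar1_mid and pocket2 below 0.012 m or horizontal distance between jar1_mid and pocket3 below 0.012 m) and height (world z) of each of jar1_mid, jar2_mid, jar3_mid, jar4_mid below 0.06 m and angle between each of jar1_mid, jar2_mid, jar3_mid, jar4_mid's own z axis and vertical below 0.12 rad and (horizontal distance between jar2_mid and pocket1 below 0.012 m or horizontal distance between jar2_mid and pocket2 below 0.012 m or horizontal distance between jar2_mid and pocket3 below 0.012 m) and (horizontal distance between jar3_mid and pocket1 below 0.012 m or horizontal distance between jar3_mid and pocket2 below 0.012 m or horizontal distance between jar3_mid and pocket3 below 0.012 m) and (horizontal distance between jar4_mid and pocket1 below 0.012 m or horizontal distance between jar4_mid and pocket2 below 0.012 m or horizontal distance between jar4_mid and pocket3 below 0.012 m) and value of joint each of lid1, lid2, lid3, lid4 above 0.006 m and linear speed of each of jar1, jar2, jar3, jar4 below 0.02 m/s); the robot touches nothing.
It fails at once if one of the other things on the table (bottle, bowl, mug, brush, disc) was shifted by more than 50 mm (distance of any of spray, bowl, mug, brush, bat from where it was at the start of the episode above 0.05 m).
Of jar1, jar2, jar3, jar4 only 2 to 3 are there at a start; the rules pass over those that are not, and their reading is None.
At some moment in a run one of jar1, jar2, jar3, jar4 may be knocked a few centimetres aside while the robot is not near it.
Once in a run the grip may slacken for a moment while it holds something.
It also fails if it takes over 210 s, if anything falls off the work surface, if the arm or the gripper's body presses on something with over 40 N, if the wrist force passes 120 N, or if a joint passes its speed limit or range.

## Working session

There is one attempt and no reset: what is moved stays moved. The work goes in short steps, Python scripts to look and compute and a shell command to move; the robot and the scene stay as the last step left them, time stands still between calls to the robot, and variables do not carry over. Pictures are saved under pics/ and viewed, at most 14 in all, crops included, and the job is handed in when it is done.

```bash
mkdir -p pics; ls
python3 - <<'E'
from workcell import status, eyes, robot
import cv2,numpy as np
s=status.observe()
print({k:np.round(v,3).tolist() for k,v in s.items()})
for n in ("top","side"):
    d=eyes.get_image(n); cv2.imwrite(f"pics/{n}0.png",d["img"][:,:,::-1])
    print(n,d["fx"],d["fy"],d["cx"],d["cy"],np.round(d["R"],4).tolist(),np.round(d["t"],4).tolist())
E
```

```text
pics
{'time_s': 0.0, 'qpos': [-1.393, 0.481, 1.597, 0.0, 1.065, -0.047], 'qvel': [-0.0, -0.0, 0.001, -0.0, 0.0, 0.0], 'effort': [0.004, -95.063, -43.016, 0.0, 0.012, 0.0], 'ee_pos': [0.145, -0.633, 0.404], 'tcp_rot': [-3.14, -0.0, 0.225], 'contact_force': [-0.096, -0.362, -0.218], 'wrist_torque': [-0.023, -0.003, -0.026], 'finger_force': 0.0, 'gripper_width': 0.085}
top 504.34935041112766 504.34935041112766 322.14983183085604 196.9227550088239 [[0.0039, -0.9999, -0.0133], [-0.9846, -0.0015, -0.1751], [0.175, 0.0138, -0.9845]] [-0.0252, 0.4961, 1.7165]
side 436.5336873260634 436.5336873260634 316.62473618209884 200.44524429044037 [[-0.8829, -0.4693, 0.0168], [-0.2745, 0.4866, -0.8294], [0.381, -0.7369, -0.5584]] [0.4304, 0.2578, 1.238]
```

View pics/top0.png

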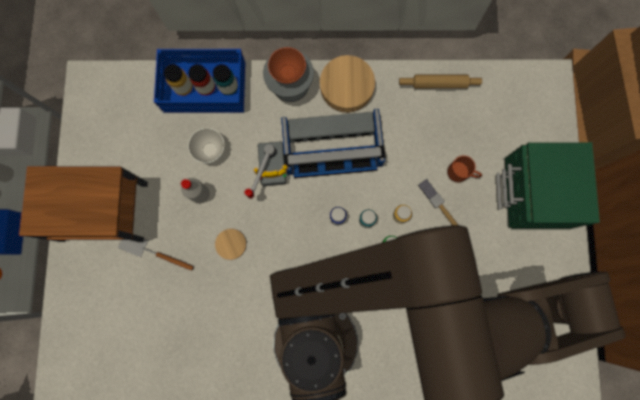

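View pics/side0.png

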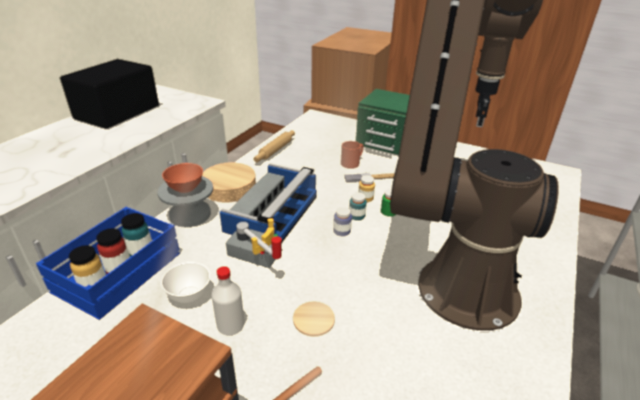

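The top view shows the lever grip (red) at (249,193), its pivot around (268,152), and the tray around (335,150) with the bar over it. The jars are dark blue (338,215), teal (369,217) and ochre (402,213), with the green look-alike at (390,240). There is no brick-red jar. I'll zoom in.

```bash
cat > h.py <<'E'
import numpy as np,cv2
from workcell import status,eyes,robot
def grab(n): return eyes.get_image(n)
def proj(d,X):
    c=np.asarray(d["R"])@np.asarray(X,float)+np.asarray(d["t"]); return np.array([d["fx"]*c[0]/c[2]+d["cx"],d["fy"]*c[1]/c[2]+d["cy"]])
def ray(d,u,v):
    R=np.asarray(d["R"]);o=-R.T@np.asarray(d["t"]); r=R.T@np.array([(u-d["cx"])/d["fx"],(v-d["cy"])/d["fy"],1]); return o,r/np.linalg.norm(r)
def onz(d,u,v,z):
    o,r=ray(d,u,v); return o+r*(z-o[2])/r[2]
def tri(d1,p1,d2,p2):
    A=np.zeros((3,3));b=np.zeros(3)
    for d,p in((d1,p1),(d2,p2)):
        o,r=ray(d,*p);M=np.eye(3)-np.outer(r,r);A+=M;b+=M@o
    return np.linalg.solve(A,b)
def crop(d,x0,y0,w,h,k):
    return cv2.resize(d["img"][y0:y0+h,x0:x0+w,::-1],None,fx=k,fy=k,interpolation=cv2.INTER_CUBIC)
def st():
    s=status.observe(); print(round(s["time_s"],2),"p",np.round(s["ee_pos"],4),"r",np.round(s["tcp_rot"],3),"F",np.round(s["contact_force"],1),"w",round(s["gripper_width"],4),"ff",round(float(s["finger_force"]),1)); return s
def blobs(d,lo,hi,box,amin=8):
    x0,y0,w,h=box; hsv=cv2.cvtColor(d["img"][y0:y0+h,x0:x0+w],cv2.COLOR_RGB2HSV)
    m=cv2.inRange(hsv,lo,hi); n,l,s,c=cv2.connectedComponentsWithStats(m)
    return [(np.round(c[i]+[x0,y0],1).tolist(),(s[i][:4]+[x0,y0,0,0]).tolist(),int(s[i][4])) for i in range(1,n) if s[i][4]>=amin]
E
python3 - <<'E'
from h import *
t=grab("top");s=grab("side")
cv2.imwrite("pics/c1.png",np.vstack([crop(t,230,100,200,150,4)]))
cv2.imwrite("pics/c2.png",crop(s,215,150,200,140,4))
print("red top",blobs(t,(0,150,100),(8,255,255),(230,170,60,40)),"side",blobs(s,(0,150,100),(8,255,255),(255,225,50,50)))
E
```

```text
red top [([248.0, 192.1], [245, 189, 7, 8], 38)] side [([276.1, 246.9], [271, 237, 11, 22], 178)]
```

View pics/c1.png

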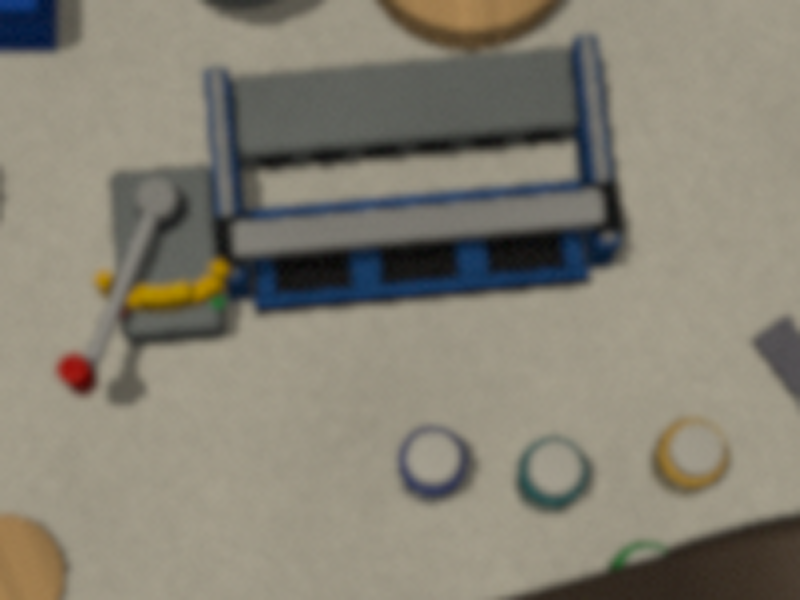

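View pics/c2.png

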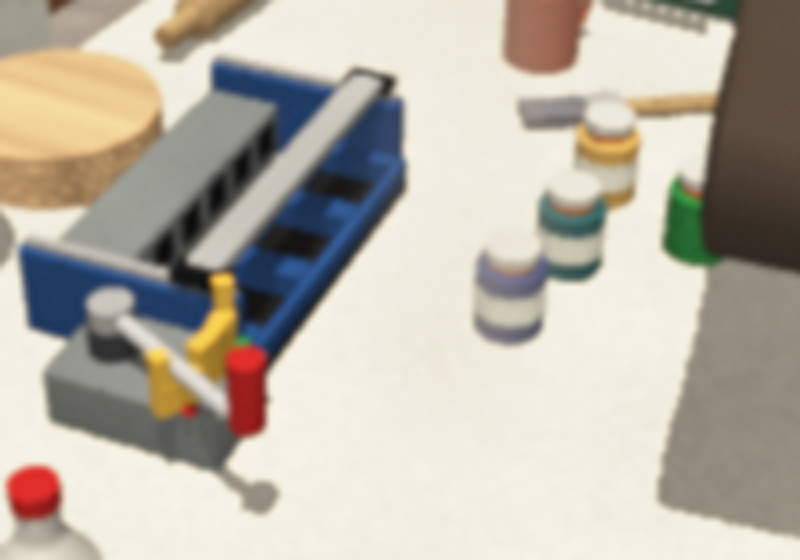

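Crop 1 (4x, origin 230,100) shows the grip top at (76,372), the pivot at (160,200) and the bar corners at (232,220), (605,190), (605,225) and (232,255). The lids are blue (433,458), teal (555,470) and ochre (697,450). The front rim runs from (258,308) to (588,280). In crop 2 all three jars are upright with proud lids, and the arm lies in the lock notch.

Run:
```python
from h import *
t=grab("top");s=grab("side")
T=lambda u,v:(230+u/4-.375,100+v/4-.375); S=lambda u,v:(215+u/4-.375,150+v/4-.375)
f=lambda x:np.round(x,4).tolist()
print("grip tri",f(tri(t,T(76,371),s,S(247,356))),"topplane",f(onz(t,*T(74,370),.152)))
print("pivot",f(tri(t,T(161,199),s,S(110,298))),)
b=[onz(t,*T(*p),.107) for p in((232,220),(605,190),(605,225),(232,257))]
print("bar",[f(x) for x in b],"mid",f(np.mean(b,0)))
sb=[onz(s,*S(*p),.107) for p in((355,70),(390,80),(230,270),(188,258))]
print("bar side",[f(x) for x in sb],"mid",f(np.mean(sb,0)))
for n,p in dict(fl=(258,308),fr=(588,280)).items(): print(n,f(onz(t,*T(*p),.035)))
for n,p in dict(cl=(215,72),cl2=(238,72),cr=(575,38),cr2=(597,36)).items(): print(n,f(onz(t,*T(*p),.085)))
for n,p,q in(("blue",(433,456),(511,246)),("teal",(556,468),(577,185)),("ochre",(696,449),(608,112))):
    print(n,f(tri(t,T(*p),s,S(*q))),f(onz(t,*T(*p),.084)))
print("green",f(onz(t,*T(645,565),.066)))
print("dots",f(onz(t,*T(218,300),.06)),f(onz(t,*T(125,314),.06)))
```

```text
grip tri [0.4949, 0.2178, 0.1492] topplane [0.4925, 0.2178, 0.152]
pivot [0.6558, 0.1576, 0.099]
bar [[0.6314, 0.0938, 0.107], [0.658, -0.2248, 0.107], [0.6272, -0.2242, 0.107], [0.599, 0.0933, 0.107]] mid [0.6289, -0.0655, 0.107]
bar side [[0.6632, -0.2236, 0.107], [0.6267, -0.2234, 0.107], [0.5945, 0.0928, 0.107], [0.6312, 0.0955, 0.107]] mid [0.6289, -0.0647, 0.107]
fl [0.5704, 0.0756, 0.035]
fr [0.596, -0.216, 0.035]
cl [0.7711, 0.1127, 0.085]
cl2 [0.7711, 0.0925, 0.085]
cr [0.8021, -0.2031, 0.085]
cr2 [0.8039, -0.2224, 0.085]
blue [0.4338, -0.0775, 0.0796] [0.4316, -0.0779, 0.084]
teal [0.4222, -0.1818, 0.0831] [0.4215, -0.1818, 0.084]
ochre [0.4402, -0.2989, 0.0885] [0.438, -0.3003, 0.084]
green [0.3413, -0.2575, 0.066]
dots [0.572, 0.1088, 0.06] [0.5594, 0.1898, 0.06]
```

```bash
python3 -m inch '{"offset":[[0,0,0],[0,0,0]],"turn":[[0,0,6.45],[0,0,6.45]],"jaw":[0,0]}' 40; python3 -m inch '{"offset":[[4,-2,0],[4,-2,0],[4,-2,0],[4,-2,0],[4,-2,0],[4,-2,0],[4,-2,0],[4,-2,0],[4,-2,0]],"turn":[[0,0,0],[0,0,0],[0,0,0],[0,0,0],[0,0,0],[0,0,0],[0,0,0],[0,0,0],[0,0,0]],"jaw":[0,0,0,0,0,0,0,0,0]}'
```

```text
time_s: 0.5
ee_pos: [0.1449, -0.6336, 0.4046]
tcp_rot: [-3.141, 0.0, -0.005]
contact_force: [-0.1, -0.1, 0.0]
gripper_width: 0.0849
finger_force: 0.0
time_s: 1.4
ee_pos: [0.5065, -0.4527, 0.4048]
tcp_rot: [3.142, -0.0, -0.0]
contact_force: [0.4, -0.9, -0.1]
gripper_width: 0.0852
finger_force: 0.0
```

```bash
python3 -m inch '{"offset":[[0,-4.8,0],[0,-4.8,0],[0,-4.8,0],[0,-4.8,0],[0,-4.8,0],[0,-4.8,0],[0,-4.8,0],[0,-4.8,0],[0,-4.8,0],[0,-4.8,0],[0,-4.8,0],[0,-4.8,0]],"turn":[[0,0,0],[0,0,0],[0,0,0],[0,0,0],[0,0,0],[0,0,0],[0,0,0],[0,0,0],[0,0,0],[0,0,0],[0,0,0],[0,0,0]],"jaw":[0,0,0,0,0,0,0,0,0,0,0,0]}'; python3 -m inch '{"offset":[[-0.6,-4.7,0],[-0.6,-4.7,0],[0,0,0],[0,0,0],[0,0,0],[0,0,0]],"turn":[[0,0,0],[0,0,0],[0,0,6.8],[0,0,6.8],[0,0,6.7],[0,0,0]],"jaw":[0,0,0,0,0,0]}'
python3 - <<'E'
from h import *
st()
t=grab("top"); p=onz(t,248-.0,192.1,.152); print(p)
E
```

```text
time_s: 2.6
ee_pos: [0.5048, 0.1242, 0.4049]
tcp_rot: [-3.142, -0.001, -0.0]
contact_force: [1.2, -0.0, 0.5]
gripper_width: 0.0856
finger_force: 0.0
time_s: 3.2
ee_pos: [0.4931, 0.2164, 0.4047]
tcp_rot: [3.142, 0.0, -0.356]
contact_force: [-0.2, -0.8, -0.3]
gripper_width: 0.0851
finger_force: 0.0
3.2 p [0.4931 0.2164 0.4047] r [ 3.142  0.    -0.356] F [-0.2 -0.8 -0.3] w 0.0851 ff 0.0
[0.49257681 0.21817809 0.152     ]
```

```bash
python3 -m inch '{"offset":[[0,0,4],[0,0,4],[0,0,3.8],[0,0,0],[0,0,0],[0,0,0],[0,0,0],[0,0,0],[0,0,0],[0,0,0]],"turn":[[0,0,0],[0,0,0],[0,0,0],[0,0,0],[0,0,0],[0,0,0],[0,0,0],[0,0,0],[0,0,0],[0,0,0]],"jaw":[0,0,0,0,255,255,255,255,255,255]}' 40
```

```text
time_s: 4.25
ee_pos: [0.4935, 0.2164, 0.2873]
tcp_rot: [-3.141, -0.001, -0.354]
contact_force: [0.4, 1.7, 3.2]
gripper_width: 0.0269
finger_force: 39.9
```

```bash
python3 -m inch '{"offset":[[0.2,0,-0.6],[0.2,0,-0.6],[0.2,0,-0.6],[0.2,0,-0.6],[0.25,0,-0.6],[0.25,0,-0.6],[0.25,0,-0.5],[0.25,0,-0.5],[0,0,0]],"turn":[[0,0,0],[0,0,0],[0,0,0],[0,0,0],[0,0,0],[0,0,0],[0,0,0],[0,0,0],[0,0,0]],"jaw":[255,255,255,255,255,255,255,255,255]}'
python3 - <<'E'
from h import *
st();t=grab("top");s=grab("side")
cv2.imwrite("pics/c3.png",np.hstack([crop(t,225,120,100,100,4),crop(s,225,200,100,100,4)]))
# swing path
P=np.array([.655,.158])
E
```

```text
time_s: 5.15
ee_pos: [0.5107, 0.2099, 0.3335]
tcp_rot: [-3.141, -0.001, -0.355]
contact_force: [5.3, -0.8, -7.4]
gripper_width: 0.0275
finger_force: 29.1
5.15 p [0.5107 0.2099 0.3335] r [-3.141e+00 -1.000e-03 -3.550e-01] F [ 5.3 -0.8 -7.4] w 0.0275 ff 29.1
```

View pics/c3.png

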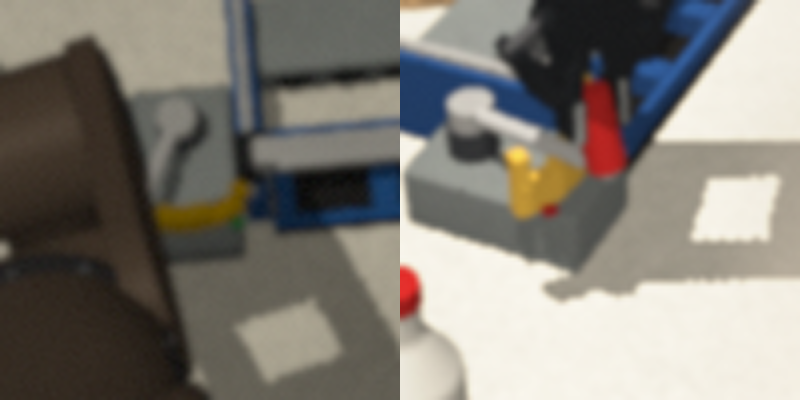

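The lever is lifted and its arm is clear above the yellow quadrant. Next I swing it about the pivot.

```bash
python3 -m inch '{"offset":[[0.07,1.38,0],[0.07,1.38,0],[0.07,1.38,0],[0.07,1.38,0],[0.07,1.38,0],[0.07,1.38,0],[0.07,1.38,0],[0.07,1.38,0],[0.07,1.38,0],[0.07,1.38,0],[0,0,0]],"turn":[[0,0,-5.16],[0,0,-5.16],[0,0,-5.16],[0,0,-5.16],[0,0,-5.16],[0,0,-5.16],[0,0,-5.16],[0,0,-5.16],[0,0,-5.16],[0,0,-5.16],[0,0,0]],"jaw":[255,255,255,255,255,255,255,255,255,255,255]}'
```

```text
time_s: 6.35
ee_pos: [0.5271, 0.0771, 0.3335]
tcp_rot: [3.139, -0.008, 0.548]
contact_force: [24.1, 17.3, -20.5]
gripper_width: 0.0269
finger_force: 41.4
```

```bash
python3 -m inch '{"offset":[[0.3,0,0.3],[0,0,0.3],[-0.1,0,0.3],[-0.15,0,0.4]],"turn":[[0,0,0],[0,0,0],[0,0,0],[0,0,0]],"jaw":[255,255,255,255]}';  python3 -m inch '{"offset":[[-0.2,0,0.5],[-0.2,0,0.5],[-0.2,0,0.5],[-0.2,0,0.5],[-0.2,0,0.4],[-0.2,0,0.4]],"turn":[[0,0,0],[0,0,0],[0,0,0],[0,0,0],[0,0,0],[0,0,0]],"jaw":[255,255,255,255,255,255]}'
python3 - <<'E'
from h import *
st();t=grab("top");s=grab("side")
cv2.imwrite("pics/c4.png",np.hstack([crop(t,225,120,100,100,4),crop(s,225,200,100,100,4)]))
E
```

```text
time_s: 6.75
ee_pos: [0.5228, 0.0771, 0.3196]
tcp_rot: [-3.141, 0.003, 0.546]
contact_force: [-8.1, -6.3, 6.2]
gripper_width: 0.0271
finger_force: 44.4
time_s: 7.35
ee_pos: [0.5138, 0.0712, 0.2917]
tcp_rot: [3.141, -0.001, 0.546]
contact_force: [1.3, 2.7, 0.4]
gripper_width: 0.0268
finger_force: 43.6
7.35 p [0.5138 0.0712 0.2917] r [ 3.141e+00 -1.000e-03  5.460e-01] F [1.3 2.7 0.4] w 0.0268 ff 43.6
```

View pics/c4.png

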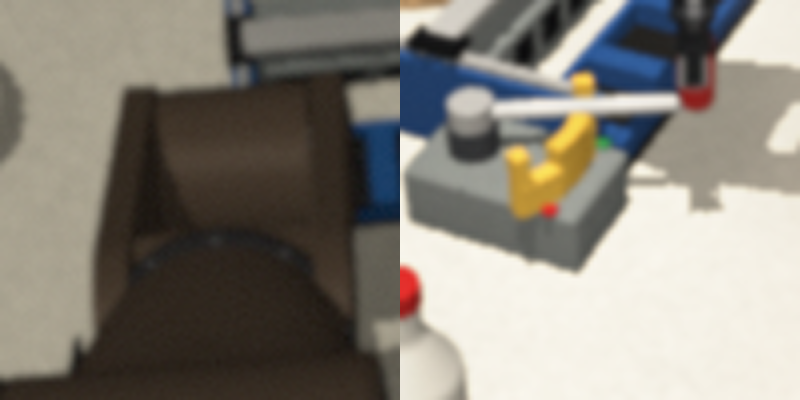

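The arm is in the green load notch and the bar is drawn back. I lower the last few millimetres, release and retreat.

```bash
python3 -m inch '{"offset":[[-0.1,0,0.25],[0,0,0.2],[0,0,0],[0,0,0],[0,0,0],[0,0,0],[0,0,-2],[0,0,-4],[0,0,-4],[0,0,-4]],"turn":[[0,0,0],[0,0,0],[0,0,0],[0,0,0],[0,0,0],[0,0,0],[0,0,0],[0,0,0],[0,0,0],[0,0,0]],"jaw":[255,255,0,0,0,0,0,0,0,0]}'
python3 -m inch '{"offset":[[-2,4.5,0],[-2,4.5,0],[-2,4.5,0],[-1,4.5,0],[0,4.5,0],[0,4.5,0],[0,0,0]],"turn":[[0,0,0],[0,0,0],[0,0,0],[0,0,0],[0,0,0],[0,0,0],[0,0,0]],"jaw":[0,0,0,0,0,0,0]}'
python3 - <<'E'
from h import *
st();t=grab("top");s=grab("side")
cv2.imwrite("pics/c5.png",crop(t,230,100,200,150,4)); cv2.imwrite("pics/c6.png",crop(s,215,150,200,140,4))
print("red top",blobs(t,(0,150,100),(8,255,255),(245,170,60,60)),"side",blobs(s,(0,150,100),(8,255,255),(265,215,50,50)))
E
```

```text
time_s: 8.45
ee_pos: [0.5126, 0.0706, 0.4287]
tcp_rot: [-3.141, 0.0, 0.546]
contact_force: [0.9, 0.5, -0.0]
gripper_width: 0.0854
finger_force: 0.0
time_s: 9.15
ee_pos: [0.5952, -0.2009, 0.4268]
tcp_rot: [3.14, -0.001, 0.543]
contact_force: [0.4, 0.1, 0.2]
gripper_width: 0.0855
finger_force: 0.0
9.15 p [ 0.5952 -0.2009  0.4268] r [ 3.14e+00 -1.00e-03  5.43e-01] F [0.4 0.1 0.2] w 0.0855 ff 0.0
red top [([294.3, 187.3], [291, 183, 8, 9], 45)] side [([298.5, 220.3], [296, 215, 6, 12], 70)]
```

View pics/c5.png

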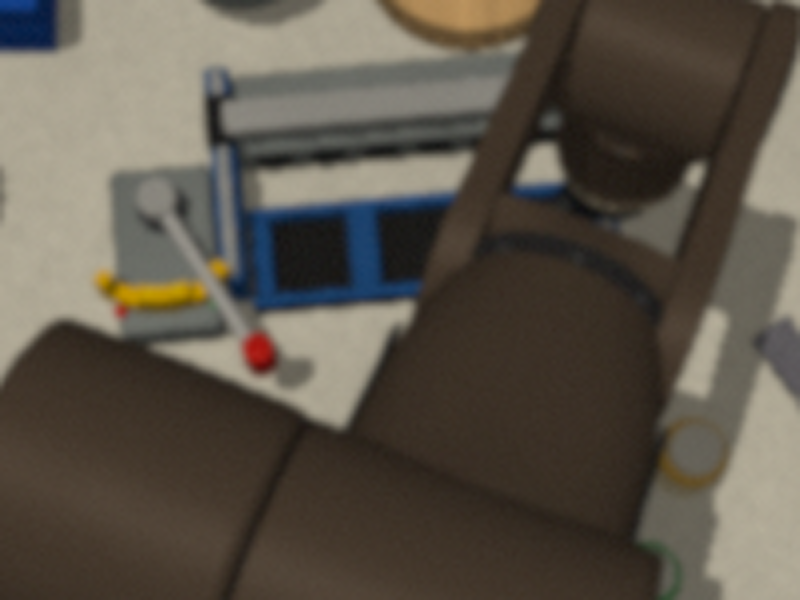

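The lever now rests in the load notch (grip top at (260,352) in the crop) and the bar is back. Pocket 3's dark floor spans about (275–350, 222–288). The ochre jar has not moved, lid at (696,449).

Run:
```python
from h import *
t=grab("top");s=grab("side")
x0,y0=285,145
g=cv2.cvtColor(t["img"],cv2.COLOR_RGB2HSV)
m=cv2.inRange(g,(0,0,0),(180,255,60))[y0:185,x0:340]
# dark floor: low value; blue excluded by saturation
m=((g[y0:185,x0:340,2]<75)&((g[y0:185,x0:340,2].astype(int)*g[y0:185,x0:340,1]/255)<30)).astype(np.uint8)
n,l,ss,c=cv2.connectedComponentsWithStats(m)
for i in range(1,n):
    if ss[i][4]>80:
        cn=max(cv2.findContours((l==i).astype(np.uint8),0,2)[0],key=cv2.contourArea)
        print(ss[i],c[i]+[x0,y0],cv2.minAreaRect(cn))
T=lambda u,v:(230+u/4-.375,100+v/4-.375)
f=lambda x:np.round(x,4).tolist()
for z in(.012,.035):
    print(z,"left",f(onz(t,*T(274,257),z)),"right",f(onz(t,*T(350,253),z)),"back",f(onz(t,*T(312,220),z)),"front",f(onz(t,*T(312,290),z)), "p2left",f(onz(t,*T(381,250),z)))
print("grip",f(onz(t,*T(260,350),.152)),"rim back-left", f(onz(t,*T(256,212),.035)),"front-left",f(onz(t,*T(257,308),.035)))
p=lambda X:(f(proj(t,X)),f(proj(s,X)))
print("side lid ochre",p([.44,-.299,.086]))
cv2.imwrite("pics/c7.png",np.vstack([crop(s,215,150,200,140,4)]))
```

```text
[ 40   7  15  33 361] [333.21883657 165.97229917] ((47.0, 23.0), (32.0, 14.0), 90.0)
[ 13   9  19  19 311] [307.22186495 163.13826367] ((22.300003051757812, 18.100000381469727), (17.35650634765625, 17.854778289794922), 85.2363510131836)
0.012 left [0.6224, 0.0635, 0.012] right [0.6261, -0.0049, 0.012] back [0.6567, 0.0296, 0.012] front [0.592, 0.029, 0.012] p2left [0.6289, -0.0327, 0.012]
0.035 left [0.6167, 0.062, 0.035] right [0.6204, -0.0054, 0.035] back [0.6506, 0.0286, 0.035] front [0.5867, 0.028, 0.035] p2left [0.6232, -0.0329, 0.035]
grip [0.5094, 0.0652, 0.152] rim back-left [0.6579, 0.0786, 0.035] front-left [0.5704, 0.0765, 0.035]
side lid ochre ([403.3096, 211.1968], [367.4412, 178.3683])
```

View pics/c7.png

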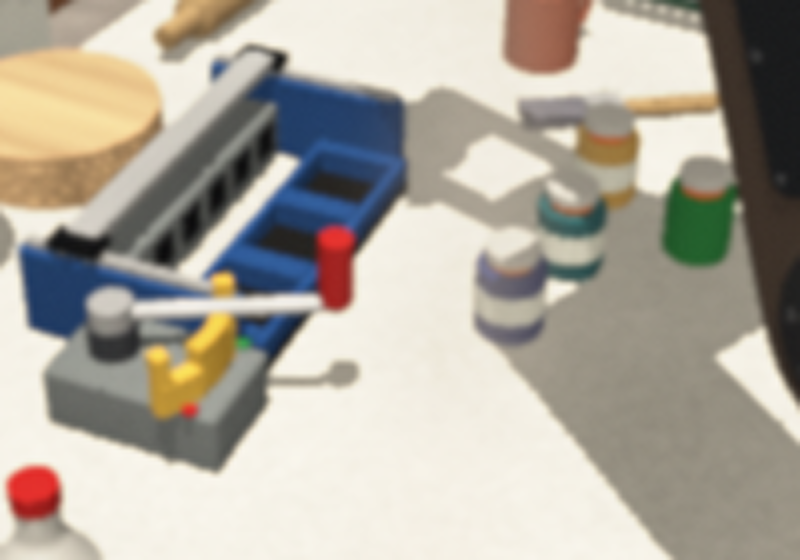

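Pocket 3 measures (0.6215, 0.0293), which agrees with the bar estimate. So P1 ≈ (0.637,−0.160), P2 ≈ (0.629,−0.065) and the shaker yaw ≈ 0.087. I go for the ochre jar first.

```bash
python3 -m inch '{"offset":[[0,0,0],[0,0,0],[0,0,0],[0,0,0],[-3.9,2.5,0],[-3.9,2.5,0],[-3.9,2.5,0],[-3.9,2.4,0],[0,0,0]],"turn":[[0,0,7.8],[0,0,7.8],[0,0,7.8],[0,0,7.7],[0,0,0],[0,0,0],[0,0,0],[0,0,0],[0,0,0]],"jaw":[0,0,0,0,0,0,0,0,0]}' 60
python3 - <<'E'
from h import *
st();s=grab("side");t=grab("top")
cv2.imwrite("pics/c8.png",np.hstack([crop(s,315,160,100,100,4),crop(t,330,180,100,100,4)]))
E
```

```text
time_s: 10.25
ee_pos: [0.4337, -0.2965, 0.4275]
tcp_rot: [3.142, 0.001, 0.001]
contact_force: [-0.3, 0.4, -0.4]
gripper_width: 0.0853
finger_force: 0.0
10.25 p [ 0.4337 -0.2965  0.4275] r [3.142e+00 1.000e-03 1.000e-03] F [-0.3  0.4 -0.4] w 0.0853 ff 0.0
```

View pics/c8.png

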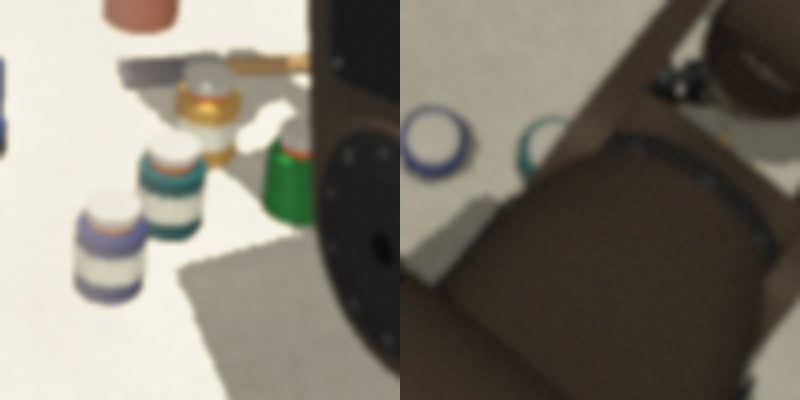

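The jars have not moved: the ochre lid in the side view is at (367.5,178.7), against a projected (367.4,178.4). I descend and grasp it.

```bash
python3 -m inch '{"offset":[[0.65,0.3,4],[0,0,5],[0,0,5],[0,0,5],[0,0,3.5],[0,0,0],[0,0,0],[0,0,0],[0,0,0],[0,0,0],[0,0,0]],"turn":[[0,0,0],[0,0,0],[0,0,0],[0,0,0],[0,0,0],[0,0,0],[0,0,0],[0,0,0],[0,0,0],[0,0,0],[0,0,0]],"jaw":[0,0,0,0,0,0,255,255,255,255,255]}' 60
```

```text
time_s: 11.45
ee_pos: [0.445, -0.2992, 0.2045]
tcp_rot: [3.14, -0.003, 0.003]
contact_force: [1.8, 6.0, 11.5]
gripper_width: 0.0582
finger_force: 65.8
```

```bash
python3 -m inch '{"offset":[[0,0,-2],[0,0,-3],[0,0,-3],[0,0,-3],[0,0,0],[0,0,0]],"turn":[[0,0,0],[0,0,0],[0,0,0],[0,0,0],[0,0,0],[0,0,0]],"jaw":[255,255,255,255,255,255]}'
python3 - <<'E'
from h import *
q=st();s=grab("side")
e=q["ee_pos"]
print(proj(s,[e[0],e[1],e[2]-.162]))  # approx expected jar pt
print("body",blobs(s,(12,110,60),(28,255,255),(320,80,90,110)))
cv2.imwrite("pics/c9.png",crop(s,315,100,100,100,5))
E
```

```text
time_s: 12.05
ee_pos: [0.4442, -0.299, 0.3135]
tcp_rot: [3.14, -0.002, 0.003]
contact_force: [-0.5, -0.5, -4.3]
gripper_width: 0.0587
finger_force: 66.8
12.05 p [ 0.4442 -0.299   0.3135] r [ 3.14e+00 -2.00e-03  3.00e-03] F [-0.5 -0.5 -4.3] w 0.0587 ff 66.8
[367.86120249 162.17531259]
body [([339.0, 95.7], [320, 80, 41, 37], 1240), ([372.2, 160.8], [368, 157, 9, 8], 56), ([373.4, 174.6], [362, 171, 28, 7], 95)]
```

View pics/c9.png

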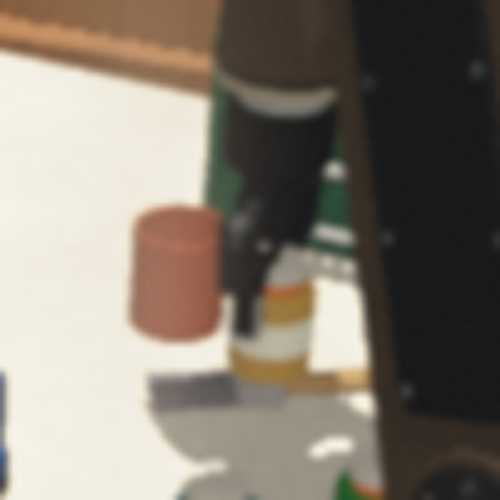

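The jar hangs upright in the grip, about 4.5 mm behind the tool axis in x. I carry it to pocket 1.

```bash
python3 -m inch '{"offset":[[3,-2.1,0],[4.2,-3,0],[4.2,-3,0],[4.2,-3,0],[4.2,-2.9,0],[0,0,0],[0,0,0],[0,0,0]],"turn":[[0,0,0],[0,0,0],[0,0,0],[0,0,0],[0,0,0],[0,0,-4.9],[0,0,0],[0,0,0]],"jaw":[255,255,255,255,255,255,255,255]}'
```

```text
time_s: 12.9
ee_pos: [0.636, -0.1619, 0.3108]
tcp_rot: [-3.141, 0.002, 0.086]
contact_force: [0.4, 0.1, -3.9]
gripper_width: 0.059
finger_force: 66.5
```

```bash
python3 -m inch '{"offset":[[0.6,-0.25,2],[0,0,2.5],[0,0,2],[0,0,1.2],[0,0,0]],"turn":[[0,0,0],[0,0,0],[0,0,0],[0,0,0],[0,0,0]],"jaw":[255,255,255,255,255]}'
python3 - <<'E'
from h import *
st();s=grab("side");cv2.imwrite("pics/c10.png",crop(s,270,130,100,80,5))
E
```

```text
time_s: 13.4
ee_pos: [0.6429, -0.1597, 0.235]
tcp_rot: [3.141, -0.002, 0.085]
contact_force: [1.5, -1.0, -1.2]
gripper_width: 0.0586
finger_force: 71.4
13.4 p [ 0.6429 -0.1597  0.235 ] r [ 3.141e+00 -2.000e-03  8.500e-02] F [ 1.5 -1.  -1.2] w 0.0586 ff 71.4
```

View pics/c10.png

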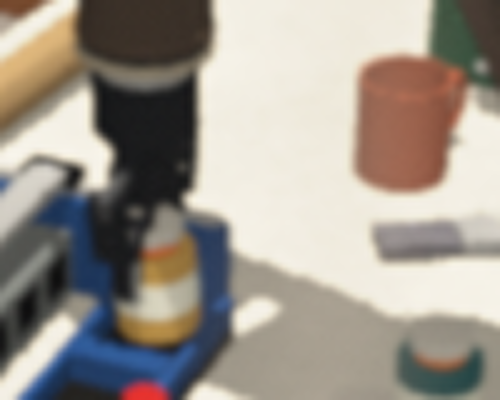

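The jar is entering pocket 1 cleanly. I lower it, release and rise, then press the lid with closed fingers.

```bash
python3 -m inch '{"offset":[[0,0,0.9],[0,0,0.8],[0,0,0],[0,0,0]],"turn":[[0,0,0],[0,0,0],[0,0,0],[0,0,0]],"jaw":[255,255,255,255]}'; python3 -m inch '{"offset":[[0,0,0],[0,0,0],[0,0,0],[0,0,-2.5],[0,0,-3],[0,0,-3],[-0.4,0,0],[0,0,0],[0,0,0],[0,0,0]],"turn":[[0,0,0],[0,0,0],[0,0,0],[0,0,0],[0,0,0],[0,0,0],[0,0,0],[0,0,0],[0,0,0],[0,0,0]],"jaw":[45,45,45,45,45,45,255,255,255,255]}'
python3 - <<'E'
from h import *
st();s=grab("side")
T=[.637,-.1595]
for z in (.012,.078,.098):print(z,proj(s,T+[z]))
print("white lid",blobs(s,(0,0,150),(180,60,255),(285,160,35,30)),"ochre",blobs(s,(12,100,60),(28,255,255),(285,150,40,60)),"orange",blobs(s,(3,120,100),(14,255,255),(285,150,40,60),3))
E
```

```text
time_s: 13.85
ee_pos: [0.6471, -0.1608, 0.2224]
tcp_rot: [3.136, -0.014, 0.087]
contact_force: [23.3, -4.1, 19.2]
gripper_width: 0.0585
finger_force: 83.3
time_s: 14.85
ee_pos: [0.6382, -0.159, 0.3019]
tcp_rot: [-3.141, 0.002, 0.088]
contact_force: [-0.8, 0.4, -0.0]
gripper_width: 0.012
finger_force: 0.0
14.85 p [ 0.6382 -0.159   0.3019] r [-3.141e+00  2.000e-03  8.800e-02] F [-0.8  0.4 -0. ] w 0.012 ff 0.0
0.012 [301.00218759 199.18004939]
0.078 [300.94384302 183.77976274]
0.098 [300.92561273 178.96780244]
white lid [([289.9, 164.2], [285, 160, 11, 9], 72), ([313.0, 169.0], [304, 160, 16, 30], 260), ([293.3, 178.2], [289, 176, 11, 6], 39), ([303.1, 187.6], [296, 184, 12, 6], 36)] ochre [([297.0, 183.7], [289, 178, 16, 11], 102), ([302.8, 195.8], [294, 191, 16, 9], 67)] orange [([296.5, 181.0], [292, 178, 9, 6], 21)]
```

Run:
```python
from h import *
s=grab("side");t=grab("top");cv2.imwrite("pics/c11.png",np.hstack([crop(s,270,140,80,80,5),crop(t,330,120,80,80,5)]))
```

```text
(no output)
```

View pics/c11.png

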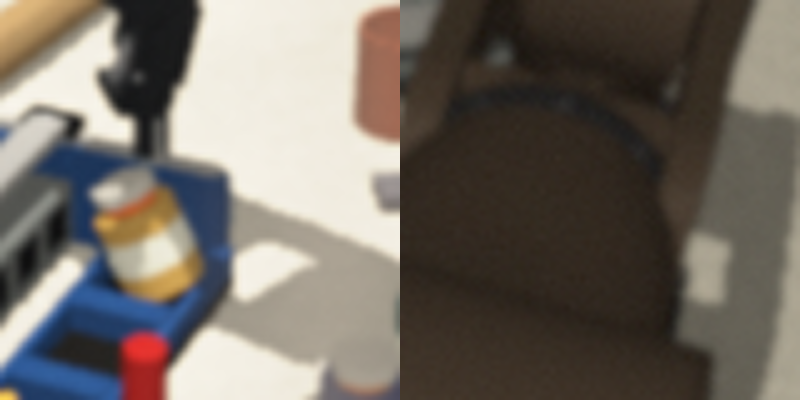

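The jar leans about 20° towards +x, with its front bottom edge on the front rim. I'll back the arm away and measure the jar numerically.

```bash
python3 -m inch '{"offset":[[0,2,-3],[0,4.8,0],[0,4.8,0],[0,4.8,0],[0,4.8,0],[0,4.8,0],[0,4.8,0],[0,0,0]],"turn":[[0,0,0],[0,0,0],[0,0,0],[0,0,0],[0,0,0],[0,0,0],[0,0,0],[0,0,0]],"jaw":[0,0,0,0,0,0,0,0]}'
python3 - <<'E'
from h import *
st();s=grab("side");t=grab("top")
P={"P1":[.637,-.1595],"P2":[.629,-.065],"P3":[.621,.0295]}
for k,v in P.items(): print(k,proj(t,v+[.012]).round(1),proj(t,v+[.09]).round(1),proj(s,v+[.012]).round(1),proj(s,v+[.09]).round(1))
u,v=proj(t,P["P1"]+[.05]).astype(int); b=(u-22,v-26,44,48)
print("top ochre",blobs(t,(12,110,80),(28,255,255),b),"\nwhite",blobs(t,(0,0,120),(180,50,255),b,20))
print("side ochre",blobs(s,(12,100,60),(28,255,255),(280,160,40,45)),"\nwhite",blobs(s,(0,0,150),(180,60,255),(283,165,30,35),15))
cv2.imwrite("pics/c12.png",np.hstack([crop(t,u-35,v-35,70,70,5.7),crop(s,270,150,70,70,5.7)]));print(u-35,v-35)
E
```

```text
time_s: 15.8
ee_pos: [0.6648, -0.4719, 0.332]
tcp_rot: [3.14, -0.0, 0.085]
contact_force: [-1.0, 0.9, -0.4]
gripper_width: 0.0853
finger_force: 0.0
15.8 p [ 0.6648 -0.4719  0.332 ] r [ 3.14  -0.     0.085] F [-1.   0.9 -0.4] w 0.0853 ff 0.0
P1 [360.1 160. ] [361.5 154.4] [301.  199.2] [300.9 180.9]
P2 [333.8 162.1] [334.1 156.6] [289.5 213. ] [289.1 194.2]
P3 [307.6 164.3] [306.6 158.8] [276.9 228.1] [276.1 208.9]
top ochre [] 
white []
side ochre [([297.3, 183.3], [289, 177, 16, 12], 105), ([302.8, 195.7], [294, 191, 16, 9], 67)] 
white [([299.2, 170.6], [286, 165, 27, 17], 254), ([300.6, 190.0], [292, 183, 17, 13], 106), ([285.2, 192.2], [283, 188, 7, 11], 45)]
325 122
```

View pics/c12.png

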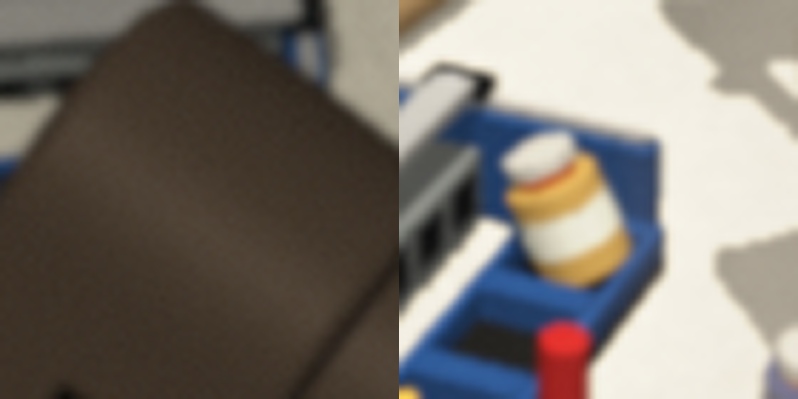

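The side view shows the ochre jar leaning on the front rim, lid at about (295,177) and base at about (302,197). The arm blocks the top view, so I move it clear and measure.

```bash
python3 -m inch '{"offset":[[-4.3,0.8,0],[-4.3,0.8,0],[-4.3,0.8,0],[-4.3,0.8,0],[-4.3,0.8,0],[-4.3,0.8,0],[-4.3,0.8,0],[-4.3,0.8,0],[0,0,0]],"turn":[[0,0,0],[0,0,0],[0,0,0],[0,0,0],[0,0,0],[0,0,0],[0,0,0],[0,0,0],[0,0,0]],"jaw":[0,0,0,0,0,0,0,0,0]}'
cat > m.py <<'E'
from h import *
def floors(t):
    h=cv2.cvtColor(t["img"],cv2.COLOR_RGB2HSV).astype(int); ch=h[...,2]*h[...,1]/255
    m=((h[...,2]<75)&(ch<30)).astype(np.uint8); m[:148]=0;m[185:]=0;m[:,:290]=0;m[:,385:]=0
    n,l,ss,c=cv2.connectedComponentsWithStats(m)
    return [(ss[i].tolist(),c[i].round(1).tolist()) for i in range(1,n) if ss[i][4]>60]
def lids(t,box,vmin=170):
    "white discs: Hough-free, threshold against table by low saturation"
    x0,y0,w,h=box; hs=cv2.cvtColor(t["img"][y0:y0+h,x0:x0+w],cv2.COLOR_RGB2HSV)
    return hs
E
python3 - <<'E'
from m import *
st();t=grab("top");s=grab("side")
print("floors",floors(t))
print("ochre",blobs(t,(12,90,60),(28,255,255),(335,130,55,55)))
print("ochre side",blobs(s,(12,90,60),(28,255,255),(280,160,40,45)))
# circles for lids of blue/teal jars + ochre
g=cv2.resize(cv2.cvtColor(t["img"],cv2.COLOR_RGB2GRAY),None,fx=4,fy=4,interpolation=cv2.INTER_CUBIC)
for nm,(x0,y0,w,h) in dict(jars=(325,200,90,35),tray=(340,130,45,50)).items():
    c=cv2.HoughCircles(g[y0*4:(y0+h)*4,x0*4:(x0+w)*4],cv2.HOUGH_GRADIENT,1.5,50,param1=80,param2=18,minRadius=22,maxRadius=42)
    print(nm,[] if c is None else [(round(a/4+x0-.375,1),round(b/4+y0-.375,1),round(r/4,1)) for a,b,r in c[0]])
cv2.imwrite("pics/c13.png",np.hstack([crop(t,325,125,80,110,5),crop(s,270,150,75,110,5)]))
E
```

```text
time_s: 16.8
ee_pos: [0.3251, -0.56, 0.3333]
tcp_rot: [-3.141, 0.001, 0.086]
contact_force: [0.7, 1.4, 0.9]
gripper_width: 0.0855
finger_force: 0.0
16.8 p [ 0.3251 -0.56    0.3333] r [-3.141e+00  1.000e-03  8.600e-02] F [0.7 1.4 0.9] w 0.0855 ff 0.0
floors [([325, 152, 19, 18, 310], [333.9, 160.6]), ([298, 154, 20, 19, 317], [307.4, 163.1])]
ochre [([361.6, 154.5], [353, 149, 18, 11], 127), ([361.2, 165.1], [354, 162, 16, 6], 49)]
ochre side [([297.3, 183.4], [289, 177, 17, 12], 111), ([302.9, 195.6], [294, 191, 16, 9], 71)]
jars [(np.float32(337.9), np.float32(214.1), np.float32(6.1))]
tray [(np.float32(370.6), np.float32(162.1), np.float32(9.8)), (np.float32(360.1), np.float32(144.4), np.float32(9.4)), (np.float32(353.7), np.float32(130.6), np.float32(7.3)), (np.float32(346.6), np.float32(143.7), np.float32(7.6)), (np.float32(364.9), np.float32(178.9), np.float32(7.7))]
```

View pics/c13.png

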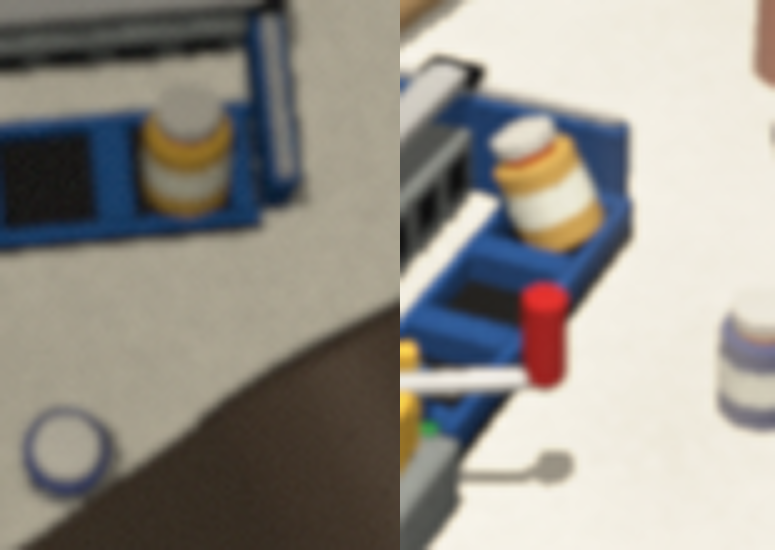

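The picture shows the jar tilted towards the bar. Its lid top is at about (362.2,147) in the top view and (295.6,176) in the side view. Its front bottom edge sits just on the front rim at about (362,167). Pockets 2 and 3 match my predictions.

Run:
```python
from h import *
s=grab("side");t=grab("top")
L=tri(t,(362.2,146.8),s,(295.8,176));print("L",L.round(4),onz(t,362.2,146.8,.102).round(4),onz(s,295.8,176,.102).round(4))
print("front edge at .035",onz(t,362.4,167.4,.035).round(4), "top/side body upper", tri(t,(361.6,154.5),s,(297.3,183.4)).round(4))
print("side bottom",onz(s,303,199.5,.035).round(4), "P2 front inner", onz(t,334,170.3,.035).round(4))
```

```text
L [ 0.6598 -0.1615  0.1026] [ 0.6605 -0.1614  0.102 ] [ 0.6596 -0.1625  0.102 ]
front edge at .035 [ 0.604  -0.1658  0.035 ] top/side body upper [ 0.6455 -0.1588  0.0758]
side bottom [ 0.6127 -0.1314  0.035 ] P2 front inner [ 0.5934 -0.0653  0.035 ]
```

```bash
python3 -m inch '{"offset":[[3.54,-3.69,0],[3.54,-3.69,0],[3.54,-3.69,0],[3.54,-3.69,0],[3.54,-3.69,0],[3.54,-3.69,0],[3.54,-3.69,0],[3.54,-3.69,0],[3.54,-3.69,0],[3.54,-3.69,0],[0,0,0],[0,0,0]],"turn":[[0,0,0],[0,0,0],[0,0,0],[0,0,0],[0,0,0],[0,0,0],[0,0,0],[0,0,0],[0,0,0],[0,0,0],[0,0,0],[0,0,0]],"jaw":[40,40,40,40,40,40,40,40,40,40,40,40]}' 60
```

```text
time_s: 18.2
ee_pos: [0.6428, -0.1672, 0.3328]
tcp_rot: [-3.141, 0.0, 0.093]
contact_force: [-0.3, -0.3, -0.4]
gripper_width: 0.0718
finger_force: 0.0
```

```bash
python3 -m inch '{"offset":[[0.35,-0.5,3],[0,0,3],[0,0,2.5],[0,0,1.3],[0,0,1.1],[0,0,0],[0,0,0]],"turn":[[0,0,0],[0,0,0],[0,0,0],[0,0,0],[0,0,0],[0,0,0],[0,0,0]],"jaw":[40,40,40,40,40,40,40]}';python3 -m inch '{"offset":[[0,0,0],[0,0,0],[0,0,0],[0,0,0],[0,0,-1],[0,0,-1],[0,0,-2],[0,0,-1],[0,0,0]],"turn":[[0,0,0],[0,0,0],[0,0,0],[0,0,0],[0,0,0],[0,0,0],[0,0,0],[0,0,0],[0,0,0]],"jaw":[255,255,255,255,255,255,255,255,255]}'
python3 - <<'E'
from h import *
s=grab("side")
print("ochre side",blobs(s,(12,90,60),(28,255,255),(280,140,50,60)))
E
```

```text
time_s: 18.9
ee_pos: [0.644, -0.1642, 0.2235]
tcp_rot: [-3.14, 0.002, 0.088]
contact_force: [-2.0, 8.0, -6.2]
gripper_width: 0.072
finger_force: 4.1
time_s: 19.8
ee_pos: [0.6454, -0.1653, 0.2762]
tcp_rot: [3.14, -0.003, 0.088]
contact_force: [0.4, 0.4, -3.9]
gripper_width: 0.0583
finger_force: 65.7
ochre side [([283.1, 142.5], [280, 140, 9, 8], 49), ([301.0, 168.4], [298, 164, 7, 10], 53), ([290.7, 172.3], [289, 170, 4, 6], 19), ([302.2, 183.1], [294, 178, 16, 10], 84)]
```

```bash
python3 -m inch '{"offset":[[-2,0,0],[-2,0,0],[-2,0,0],[0,0,0],[0,0,0]],"turn":[[0,7.5,0],[0,7.5,0],[0,7.5,0],[0,0,0],[0,0,0]],"jaw":[255,255,255,255,255]}'
python3 - <<'E'
from h import *
from scipy.spatial.transform import Rotation as Ro
q=st();s=grab("side");R=Ro.from_euler("xyz",q["tcp_rot"]).as_matrix()
g=np.array(q["ee_pos"])+.155*R[:,2];print("grasp pt",g.round(4),proj(s,g))
h=cv2.cvtColor(s["img"],cv2.COLOR_RGB2HSV)
print("ochre side",blobs(s,(12,90,60),(28,255,255),(288,140,60,70)))
for v in range(160,212,3):
    r=h[v,285:330]; print(v,"".join("o" if 10<=a<=30 and b>90 and c>60 else "r" if a<10 and b>110 else "w" if b<60 and c>150 else "k" if c<60 else "b" if 100<a<130 else "." for a,b,c in r))
E
```

```text
time_s: 20.35
ee_pos: [0.5951, -0.1672, 0.268]
tcp_rot: [-3.129, -0.34, 0.09]
contact_force: [0.1, 0.2, -3.8]
gripper_width: 0.0587
finger_force: 65.6
20.35 p [ 0.5951 -0.1672  0.268 ] r [-3.129 -0.34   0.09 ] F [ 0.1  0.2 -3.8] w 0.0587 ff 65.6
grasp pt [ 0.6463 -0.1606  0.1218] [298.74594678 172.34017321]
ochre side [([290.5, 170.5], [289, 167, 4, 8], 28), ([301.8, 170.6], [299, 166, 6, 9], 38), ([297.7, 184.3], [290, 181, 16, 7], 74)]
160 wwwwwwwwww......kkkkkkkk.wwwwwwwwwwwwwwwwwwww
163 .wwwwwwww.kkkkkkk.kkk..wwwwwwwwwwwwwwwwwwwwww
166 .wwwwww..kkkkkkkkkko.wwwwwwwwwwwwwwwwwwwwwwww
169 bbb.ooookkkkkkk.oooowwwwwwwwwwwwwwwwwwwwwwwww
172 bbb.oooo.kkkkkoooooo...wwwwwwwwwwwwwwwwwwwwww
175 bbbbww..kkk......www.bbbbbbbbbbwwwwwwwwwwwwww
178 bbbb.w..kk..wwwwwwwwwbbbbbbbbbbwwwwwwwwwwwwww
181 bbbb..wwwwwwwwwwww.oo.bbbbbbbbbwwwwwwwwwwwwww
184 bbbbboooooooooooooooo.bbbbbbbbbwwwwwwwwwwwwww
187 bbbbbbb..oooooo...bbbbbbbbbbbb.wwwwwwwwwwwwww
190 wwwwwbbbbbbbbbbbbbbbbbbbbbbbbbbb.wwwwwwwwwwww
193 wwwbbbbbbkkkkkbbbbbbbbbbbbbbbbbb.wwwwwwwwwwww
196 bbbbbbbkkkkkkkkkkkkkkkkbbbbbbbb..wwwwwwwwwwww
199 bbbbbbbbbbbbbbbbkkkkbbbbbbbbb...wwwwwwwwwwwww
202 bbbbbbbbbbbbbbbbbbbbbbbbbb..wwwwwwwwwwwwwwwww
205 bbbbbbbbbbbbbbbbbbbbbbbb.wwwwwwwwwwwwwwwwwwww
208 kkkkkkkk....rrrr...bbb.wwwwwwwwwwwwwwwwwwwwww
211 kkkkkkkkrrrrrrrrrrr..wwwwwwwwwwwwwwwwwwwwwwww
```

```bash
python3 -m inch '{"offset":[[-1.2,-0.05,0],[-1.2,-0.05,0],[0,0,0],[0,0,0]],"turn":[[0,1.75,0],[0,1.75,0],[0,0,0],[0,0,0]],"jaw":[255,255,255,255]}'
cat > j.py <<'E'
import sys
from h import *
from scipy.spatial.transform import Rotation as Ro
def rows(v0,v1,u0,u1,n=3,im="side"):
    q=st();s=grab(im);R=Ro.from_euler("xyz",q["tcp_rot"]).as_matrix()
    g=np.array(q["ee_pos"])+.155*R[:,2];print("grasp pt",g.round(4),proj(s,g).round(1),"toolx",R[:,0].round(3))
    h=cv2.cvtColor(s["img"],cv2.COLOR_RGB2HSV)
    for v in range(v0,v1,n):
        r=h[v,u0:u1]; print(v,"".join("o" if 10<=a<=30 and b>90 and c>60 else "r" if a<10 and b>110 else "k" if c<60 else "t" if 80<a<100 and b>60 else "b" if 100<a<130 and b>110 else "p" if 105<a<150 and b>40 else "w" if b<60 and c>150  else "." for a,b,c in r))
if __name__=="__main__": rows(*map(int,sys.argv[1:5]),*(int(a) for a in sys.argv[5:6]),*sys.argv[6:7])
E
python3 j.py 166 204 285 330
```

```text
time_s: 20.8
ee_pos: [0.5736, -0.168, 0.26]
tcp_rot: [-3.128, -0.403, 0.091]
contact_force: [-0.5, 0.8, -3.7]
gripper_width: 0.0583
finger_force: 65.6
20.8 p [ 0.5736 -0.168   0.26  ] r [-3.128 -0.403  0.091] F [-0.5  0.8 -3.7] w 0.0583 ff 65.6
grasp pt [ 0.6339 -0.1605  0.1174] [301.8 174.3] toolx [0.916 0.083 0.392]
166 .wwwwwwwwwwww.kkkkkkkkkk..wwwwwwwwwwwwwwwwwww
169 ppp.wwwoooo..kkkkkkkkk..wwwwwwwwwwwwwwwwwwwww
172 bbbbbb.oooookkkkkkkooooowwwwwwwwwwwwwwwwwwwww
175 bbbbbb..ooo.kkkkkoooooo..ppppp.wwwwwwwwwwwwww
178 bbbbbbpww..kkk...wwwwww..bbbbp.wwwwwwwwwwwwww
181 bbbbbbpwww.....wwwwwwww.pbbbbp.wwwwwwwwwwwwww
184 bbbbbbpoooo...www...oooo.bbbbp.wwwwwwwwwwwwww
187 pbbbbbbp.ooooooooooooo..pbbbbp.wwwwwwwwwwwwww
190 wwwwwpbbbbbpp....pppbbbbbbbbppp..wwwwwwwwwwww
193 wwwpbbbbbkkkkkbbbbbbbbbbbbbpppp..wwwwwwwwwwww
196 pbbbbbbkkkkkkkkkkkkkkkkpbbpppp...wwwwwwwwwwww
199 bbbbbbbbbbbbbbbbkkkkkpbbbbpp....wwwwwwwwwwwww
202 bbbbbbbbbbbbbbbbbbbbbbbbbp...wwwwwwwwwwwwwwww
```

```bash
python3 -m inch '{"offset":[[-0.87,0,1.26],[-0.59,0,1.38],[-0.39,0,0.92],[0,0,0],[0,0,0]],"turn":[[0,0,0],[0,0,0],[0,0,0],[0,0,0],[0,0,0]],"jaw":[255,255,255,255,255]}'
python3 j.py 172 206 285 330
```

```text
time_s: 21.35
ee_pos: [0.5705, -0.1677, 0.2202]
tcp_rot: [-3.129, -0.404, 0.091]
contact_force: [1.8, -0.1, -4.6]
gripper_width: 0.0588
finger_force: 65.5
21.35 p [ 0.5705 -0.1677  0.2202] r [-3.129 -0.404  0.091] F [ 1.8 -0.1 -4.6] w 0.0588 ff 65.5
grasp pt [ 0.631  -0.1602  0.0777] [302.5 184.2] toolx [0.916 0.084 0.393]
172 bbbbbbbbbbpwwwww.......kkkkk..wwwwwwwwwwwwwww
175 bbbbbbbbpwwwwww.k....kkkkkkppp.wwwwwwwwwwwwww
178 bbbbbbb..o.ww..kkkkkkkkkkpbbbp.wwwwwwwwwwwwww
181 bbbbbbp.oooookkkkkkkoooo.pbbbp.wwwwwwwwwwwwww
184 bbbbbbp.oooo.kkkkkkooooo.pbbbp.wwwwwwwwwwwwww
187 pbbbbbb.www.kkkk.....www.pbbbp.wwwwwwwwwwwwww
190 wwwwwpbpww..kk..wwwwwwww.pbbppp.wwwwwwwwwwwww
193 wwwpbbb.oo.wwwwwwwwww.oo.pbbppp..wwwwwwwwwwww
196 pbbbbbbkoooooooooooooooo.pbppp...wwwwwwwwwwww
199 bbbbbbbbbbbp..ooooooo.pbbbpp....wwwwwwwwwwwww
202 bbbbbbbbbbbbbbbbbbbbbbbbbpk...wwwwwwwwwwwwwww
205 bbbbbbbbbbbbbbbbbbbbbbbp..wwwwwwwwwwwwwwwwwww
```

Upright and centred at u≈301. I lower onto the floor.

```bash
python3 -m inch '{"offset":[[-0.2,0,0.46],[-0.2,0,0.46],[-0.2,0,0.46],[0,0,0]],"turn":[[0,0,0],[0,0,0],[0,0,0],[0,0,0]],"jaw":[255,255,255,255]}'
python3 j.py 180 209 285 330
```

```text
time_s: 21.8
ee_pos: [0.5701, -0.1678, 0.2053]
tcp_rot: [-3.129, -0.405, 0.091]
contact_force: [2.6, 0.3, -5.8]
gripper_width: 0.0583
finger_force: 65.6
21.8 p [ 0.5701 -0.1678  0.2053] r [-3.129 -0.405  0.091] F [ 2.6  0.3 -5.8] w 0.0583 ff 65.6
grasp pt [ 0.6307 -0.1603  0.0629] [302.6 187.7] toolx [0.915 0.084 0.394]
180 bbbbbbbbp.wwwww.kk..kkkkkkpbbp.wwwwwwwwwwwwww
183 bbbbbbb.ooooo.kkkkkkkkk..pbbbp.wwwwwwwwwwwwww
186 bbbbbbb.oooookkkkkkkoooo.pbbbp.wwwwwwwwwwwwww
189 wwwwpbbpwooo.kkkkkooooo..pbbbp.wwwwwwwwwwwwww
192 wwwwpbb.ww..kkk...wwwwww.pbbppp..wwwwwwwwwwww
195 wpbbbbb.wwww...wwwwwwww..pbpppp..wwwwwwwwwwww
198 bbbbbbbb.....ooooooooo.ppbppp....wwwwwwwwwwww
201 bbbbbbbbbbbbbbbbp....pbbbpp...wwwwwwwwwwwwwww
204 bbbbbbbbbbbbbbbbbbbbbbbpp...wwwwwwwwwwwwwwwww
207 kkkkpbbbbp........pbbp..wwwwwwwwwwwwwwwwwwwww
```

```bash
python3 -m inch '{"offset":[[-0.12,0,0.28],[0,0,0],[0,0,0]],"turn":[[0,0,0],[0,0,0],[0,0,0]],"jaw":[255,255,255]}' | grep -E "pos|force"; python3 -m inch '{"offset":[[-0.08,0,0.18],[0,0,0],[0,0,0]],"turn":[[0,0,0],[0,0,0],[0,0,0]],"jaw":[255,255,255]}'| grep -E "pos|force"
```

```text
ee_pos: [0.5701, -0.1678, 0.2032]
contact_force: [-1.9, 1.1, 11.4]
finger_force: 63.4
ee_pos: [0.5708, -0.1679, 0.2024]
contact_force: [-3.5, 4.7, 27.3]
finger_force: 63.6
```

```bash
python3 -m inch '{"offset":[[0,0,0],[0,0,0],[0,0,0],[0,0,-2],[0,0,-3],[0,0,-3],[0,0,-2]],"turn":[[0,0,0],[0,0,0],[0,0,0],[0,0,0],[0,0,0],[0,0,0],[0,0,0]],"jaw":[40,40,40,40,40,40,40]}'
python3 j.py 170 209 285 330
```

```text
time_s: 23.15
ee_pos: [0.5299, -0.1727, 0.294]
tcp_rot: [-3.13, -0.405, 0.091]
contact_force: [-0.4, 0.2, -1.1]
gripper_width: 0.0723
finger_force: 0.0
23.15 p [ 0.5299 -0.1727  0.294 ] r [-3.13  -0.405  0.091] F [-0.4  0.2 -1.1] w 0.0723 ff 0.0
grasp pt [ 0.5906 -0.1653  0.1515] [313.5 168.3] toolx [0.915 0.084 0.394]
170 bbbpppp..wwwwwwwwwwwww..kkk.wwwwwwwwwwwwwwwww
173 bbbbbbbbbbbbbbbbbppp..kkk...wwwwwwwwwwwwwwwww
176 bbbbbbbbbbppwwwwwwww.ppp.ppbbb.wwwwwwwwwwwwww
179 bbbbbbbbb.wwwwwwwwwwwwwpbbbbbp.wwwwwwwwwwwwww
182 bbbbbbbp.o.wwwwwwwwwww...pbbbp.wwwwwwwwwwwwww
185 bbbbbbb.ooooooooooooooooopbbbp.wwwwwwwwwwwwww
188 w.ppbbb..ooooooooooooooo.pbbbp.wwwwwwwwwwwwww
191 wwwwpbbpw..oooooooooo..w.pbbbbpwwwwwwwwwwwwww
194 wwpbbbb.wwwwwwwwwwwwwwww.pbbbpp..wwwwwwwwwwww
197 bbbbbbb....wwwwwwwwwww..pbbpp...wwwwwwwwwwwww
200 bbbbbbbbbbbbbpp......pbbbpp..wwwwwwwwwwwwwwww
203 bbbbbbbbbbbbbbbbbbbbbbbbp....wwwwwwwwwwwwwwww
206 pbbbbbbbbbpp....pbbbbbpk...wwwwwwwwwwwwwwwwww
```

The ochre jar now stands upright in pocket 1, with its lid centred at u≈301. I straighten the tool and press the lid with closed fingers.

```bash
python3 -m inch '{"offset":[[0,0,-1.5],[0,0,-1],[0,0,0],[0,0,0],[3.5,0,0],[3.5,0,0],[3.5,-0.2,0],[0,0,0],[0,0,0]],"turn":[[0,-7.7,0],[0,-7.7,0],[0,-7.7,0],[0,0,0],[0,0,0],[0,0,0],[0,0,0],[0,0,0],[0,0,0]],"jaw":[255,255,255,255,255,255,255,255,255]}'
```

```text
time_s: 24.1
ee_pos: [0.63, -0.1565, 0.3158]
tcp_rot: [-3.112, -0.093, 0.104]
contact_force: [-0.4, 0.1, -0.6]
gripper_width: -0.0
finger_force: 0.0
```

```bash
python3 -m inch '{"offset":[[0.7,0.3,0],[0,0,1.5],[0,0,1.5],[0,0,0],[0,0,0]],"turn":[[-1.7,-5.3,0.8],[0,0,0],[0,0,0],[0,0,0],[0,0,0]],"jaw":[255,255,255,255,255]}'; python3 -m inch '{"offset":[[0,0,0.8],[0,0,0.6],[0,0,0.4],[0,0,0]],"turn":[[0,0,0],[0,0,0],[0,0,0],[0,0,0]],"jaw":[255,255,255,255]}'
```

```text
time_s: 24.6
ee_pos: [0.6361, -0.1594, 0.2861]
tcp_rot: [-3.142, 0.003, 0.09]
contact_force: [-0.4, 0.1, 0.6]
gripper_width: 0.0001
finger_force: 0.0
time_s: 25.0
ee_pos: [0.6367, -0.1594, 0.2685]
tcp_rot: [3.14, 0.003, 0.091]
contact_force: [-0.6, 0.9, 0.0]
gripper_width: -0.0003
finger_force: 0.0
```

```bash
python3 -m inch '{"offset":[[0,0,0.3],[0,0,0.3],[0,0,0],[0,0,0]],"turn":[[0,0,0],[0,0,0],[0,0,0],[0,0,0]],"jaw":[255,255,255,255]}'|grep -E "pos|contact"; python3 -m inch '{"offset":[[0,0,0.2],[0,0,0],[0,0,0]],"turn":[[0,0,0],[0,0,0],[0,0,0]],"jaw":[255,255,255]}'|grep -E "pos|contact"
```

```text
ee_pos: [0.6369, -0.1594, 0.2634]
contact_force: [-1.3, 0.2, 6.0]
ee_pos: [0.637, -0.1595, 0.2632]
contact_force: [-9.1, 3.4, 31.3]
```

The lid is home: fingertip z is 0.090 with 31 N. I retreat and head for the teal jar.

```bash
python3 -m inch '{"offset":[[0,0,-4],[0,0,-4],[0,0,-4],[0,0,0],[-4.3,0.45,0],[-4.3,0.45,0],[-4.3,0.45,0],[-4.3,0.45,0],[-4.3,0.45,0],[0,0,0],[0,0,0]],"turn":[[0,0,0],[0,0,0],[0,0,0],[0,0,5.2],[0,0,0],[0,0,0],[0,0,0],[0,0,0],[0,0,0],[0,0,0],[0,0,0]],"jaw":[255,255,0,0,0,0,0,0,0,0,0]}' 80
cat > k.py <<'E'
from h import *
from scipy.spatial.transform import Rotation as Ro
s=grab("side");q=st()
for nm,lo,hi in(("teal",(82,60,40),(102,255,255)),("blue",(105,40,60),(150,130,255)),("ochre",(12,90,60),(28,255,255)),("green",(55,120,40),(75,255,255))):
    print(nm,blobs(s,lo,hi,(280,150,140,90),25))
for nm,X in(("teal",[.422,-.1818]),("blue",[.4335,-.0775])):
    print(nm,"axis top/bot",proj(s,X+[.086]).round(1),proj(s,X+[.066]).round(1),proj(s,X+[0]).round(1))
E
python3 k.py; python3 j.py 180 222 340 378
```

```text
time_s: 26.8
ee_pos: [0.4217, -0.1819, 0.3821]
tcp_rot: [3.139, 0.002, -0.001]
contact_force: [1.2, 0.8, 0.1]
gripper_width: 0.0854
finger_force: 0.0
26.85 p [ 0.4226 -0.182   0.3821] r [ 3.139e+00  1.000e-03 -1.000e-03] F [0.9 0.  0.4] w 0.0855 ff 0.0
teal [([360.1, 205.4], [354, 201, 12, 8], 50)]
blue [([306.6, 187.3], [280, 168, 36, 42], 185), ([284.7, 188.3], [280, 175, 11, 28], 41), ([346.7, 219.2], [339, 215, 13, 8], 39)]
ochre [([383.2, 175.7], [372, 174, 22, 4], 71), ([300.8, 187.9], [293, 183, 17, 10], 99)]
green [([389.3, 206.7], [382, 197, 17, 19], 221)]
teal axis top/bot [359.1 195.2] [358.7 200.1] [357.4 215.7]
blue axis top/bot [343.  209.6] [342.7 214.7] [341.7 230.7]
26.85 p [ 0.4226 -0.182   0.3821] r [ 3.139e+00  1.000e-03 -1.000e-03] F [0.9 0.  0.4] w 0.0855 ff 0.0
grasp pt [ 0.4224 -0.1823  0.2271] [362.2 158.5] toolx [ 1.    -0.001 -0.001]
180 wwwwwww.................www...wwwwwwww
183 wwwwwwwwwwwwwwwwwwwwwwwwwwwwwwwwwwwwww
186 wwwwwwwwwwwwwwwwwwwwwwwwwwwwwwwwwwwwww
189 wwwwwwwwwwwwwwwwwwwwwwwwwwwwwwwwwwwwww
192 wwwwwwwwwwwwwwwwwwwwwwwwwwwwwwwwwwwwww
195 wwwwwwwwwwwwwwwwwwwww...wwwwwwwwwwwwww
198 wwwwwwwwww...wwwwwwwwwww...wwwwwwwwwww
201 wwwwwwwww.......wwwww....t...wwwwwwwww
204 wwwwwwwww......tt...tttttt....wwwwwwww
207 wwwwwwwwww.....ttttttttt...wwwwwwwwwww
210 wwwwwwwwwwwwwwwwwwwwwwwwwwwwwwwwwwwww.
213 wwwwwwwwwwwwwwwwwwwwwwwww...www...w...
216 wwwwwwww..pp...........t...wwwwwwwwwww
219 ....ppppppp..w........wwwwwwwwwwwwwwww
```

```bash
python3 -m inch '{"offset":[[-0.15,0,4],[0,0,5],[0,0,0],[0,0,0]],"turn":[[0,0,0],[0,0,0],[0,0,0],[0,0,0]],"jaw":[0,0,0,0]}'|grep pos; python3 j.py 195 222 340 378
```

```text
ee_pos: [0.421, -0.1817, 0.2917]
27.3 p [ 0.421  -0.1817  0.2917] r [3.141 0.005 0.   ] F [0.4 0.8 0.8] w 0.0855 ff 0.0
grasp pt [ 0.4202 -0.1818  0.1367] [360.7 182.6] toolx [ 1.     0.    -0.005]
195 wwwwwwwwwwwwwwwww........wwwwwwwwwwwww
198 wwwwwwwwww...wwwwwwwwww....wwwwwwwwwww
201 wwwwwwwww........wwww....t...wwwwwwwww
204 wwwwwwwww...........tttttt.....wwwww.w
207 wwwwwwwwww.....ttttttttt....w.......ww
210 wwwwwwwwwwwwwwwwwwwwwwwwwwwwwwwwwwwwww
213 wwwwwwwww..wwwwwwwwwwwwww...ww..ww....
216 wwwwwwww...............t...wwwwwwwwwww
219 p..ppp...p............wwwwwwwwwwwwwwww
```

```bash
python3 -m inch '{"offset":[[0,0,4],[0,0,3.5],[0,0,1.5],[0,0,0],[0,0,0]],"turn":[[0,0,0],[0,0,0],[0,0,0],[0,0,0],[0,0,0]],"jaw":[0,0,0,0,0]}'; python3 -m inch '{"offset":[[0,0,0],[0,0,0],[0,0,0],[0,0,0],[0,0,0],[0,0,0],[0,0,-2],[0,0,-2],[0,0,-3],[0,0,-3],[0,0,0],[0,0,0]],"turn":[[0,0,0],[0,0,0],[0,0,0],[0,0,0],[0,0,0],[0,0,0],[0,0,0],[0,0,0],[0,0,0],[0,0,0],[0,0,0],[0,0,0]],"jaw":[255,255,255,255,255,255,255,255,255,255,255,255]}' 80;python3 j.py 165 205 340 378
```

```text
time_s: 27.85
ee_pos: [0.4212, -0.1824, 0.2034]
tcp_rot: [3.139, 0.001, -0.0]
contact_force: [0.3, 0.1, -0.6]
gripper_width: 0.0854
finger_force: 0.0
time_s: 29.05
ee_pos: [0.4204, -0.1818, 0.3023]
tcp_rot: [3.139, 0.001, -0.0]
contact_force: [-0.5, 0.2, -4.4]
gripper_width: 0.0586
finger_force: 88.2
29.05 p [ 0.4204 -0.1818  0.3023] r [ 3.139e+00  1.000e-03 -0.000e+00] F [-0.5  0.2 -4.4] w 0.0586 ff 88.2
grasp pt [ 0.4203 -0.1822  0.1473] [361.  179.8] toolx [ 1.    -0.    -0.001]
165 ww.o..rrrr.........kkkkkkkkkk.wwwwwwww
168 wwwwwwwww..............k.....wwwwwwwww
171 wwwwwwwwwww.........kk.....wwwwwwwwwww
174 wwwwwwwwww........k....ww....wwwwwww..
177 wwwwwwwww.........k.ooooo..tt.ww.ooooo
180 wwwwww...............ttttttt...wwwwwww
183 wwwwwwwwwwwww.........t.....wwwwwwwwww
186 wwwwwwwwwwwww.......wwwwwwwwwwwwwwwwww
189 wwwwwwwwwww...wwwwwwwwwwww..wwwwwwwwww
192 wwwwwwwwwwww......t..tttttt...wwwwwwww
195 wwwwwwwwwwwww.......ttt.....wwwwwwwwww
198 wwwwwwwwwwwwwwwwwwwwwwwwwwwwwwwwwwwwww
201 wwwwwwwwwwwwwwwwwwwwwwwwwwwwwwwwwwwwww
204 wwwwwwwwwwwwwwwwwwwwwwwwwwww...www.w..
```

Teal is held upright and centred. I move it over pocket 2.

```bash
python3 -m inch '{"offset":[[3.48,-1.95,0],[3.48,-1.95,0],[3.48,-1.95,0],[3.48,-1.95,0],[3.48,-1.95,0],[3.48,-1.95,0],[0,0,0],[0,0,0],[0,0,0]],"turn":[[0,0,0],[0,0,0],[0,0,0],[0,0,0],[0,0,0],[0,0,0],[0,0,-5],[0,0,0],[0,0,0]],"jaw":[255,255,255,255,255,255,255,255,255]}';python3 j.py 165 209 270 312; python3 -c "
from h import *
s=grab('side')
for z in(.1,.05,.012):print(proj(s,[.629,-.065,z]))"
```

```text
time_s: 30.0
ee_pos: [0.6283, -0.065, 0.2993]
tcp_rot: [3.141, 0.006, 0.085]
contact_force: [-0.2, -0.0, -3.5]
gripper_width: 0.0581
finger_force: 88.1
30.0 p [ 0.6283 -0.065   0.2993] r [3.141 0.006 0.085] F [-0.2 -0.  -3.5] w 0.0581 ff 88.1
grasp pt [ 0.6275 -0.0652  0.1443] [289.3 180.5] toolx [ 0.996  0.085 -0.006]
165 ..www.......kkkkkkkkkkkkkkk.wwwwwwwwwwwwww
168 wwwww..kkkkkkkk...kk....kk.wwwwwwwwwwwwwww
171 wwwww..kkkkkkkkkkkk..............wwwwwwwww
174 wwww..kkkkkkkkk.k...ww.....bbbbbbbbpppp...
177 w......kkkkkkkkkkooooooo.tt.pppppppbbbbbbb
180 ...........kkkkk..ttttttttt...........pbbb
183 ............kkk...tttttt.....wwww.....o.pb
186 ............kkkk..wwwwwwwwwwwwwww..oooo.pb
189 ....kkkk........wwwwwwwwww..ooooooooooo.pb
192 ...kkkkk..tttt..........ttt...oo....www.pb
195 kk.kkk..wwww.ttttttttttt..wwwwwwwwwwwww.bb
198 kk....wwwwww.pbbbbbbbbp.....wwwwww....pbbb
201 k.....ww...pbbbbbbbbbbbbbbbbbbpp..ppbbbbpp
204 .www...pbbbbbbbbbbbbbbbbbbbbbbbbbbbbbbpp.w
207 wwwwwpbbbbbbkkkkkkkkbbbbp........pbbp..www
[289.07305683 191.70785824]
[289.34135221 203.95846771]
[289.53865924 212.96768489]
```

```bash
python3 -m inch '{"offset":[[-0.1,0,2],[0,0,2.5],[0,0,1.7],[0,0,0.6],[0,0,0],[0,0,0]],"turn":[[0,0,0],[0,0,0],[0,0,0],[0,0,0],[0,0,0],[0,0,0]],"jaw":[255,255,255,255,255,255]}';python3 j.py 186 219 270 312;  python3 -m inch '{"offset":[[0,0,0.6],[0,0,0.4],[0,0,0],[0,0,0]],"turn":[[0,0,0],[0,0,0],[0,0,0],[0,0,0]],"jaw":[255,255,255,255]}'
```

```text
time_s: 30.7
ee_pos: [0.6282, -0.0654, 0.2337]
tcp_rot: [3.14, 0.002, 0.086]
contact_force: [0.1, 0.3, -3.7]
gripper_width: 0.0585
finger_force: 88.1
30.7 p [ 0.6282 -0.0654  0.2337] r [3.14e+00 2.00e-03 8.60e-02] F [ 0.1  0.3 -3.7] w 0.0585 ff 88.1
grasp pt [ 0.6279 -0.0656  0.0787] [289.6 197. ] toolx [ 0.996  0.086 -0.002]
186 .......kkkkkkkk...kk.........wwww..oooo.pb
189 ....kkkkkkkkkkkkkkk.......ooooooooooooo.pb
192 ...kkkkkkkkkkkk.kk..www.......oo....www.pb
195 kk.kkkkkkkkkkkkkkkooooo.ttt.wwwwwwwwww..pb
198 kk....wwwww.kkkk...ttttttt..wwwwww....pbbb
201 k..wwwwwwww..kkk......w..w..pbpp...pbbbbpp
204 ..www..ppp........wwwwwwwww.pbbbbbbbbbpp.w
207 wwww.pbbbbb....wwwwwwwww..rr.....pbbp..www
210 wwwpbbbbbbkkktttttttttt.rrrrrrrrr....wwwww
213 pbbbbbbbbbbbbbbbbb.kkkkkrrrrrrrrrr...wwwww
216 bbbbbbbbbbbbbbbbbbbbbbbb..rrrrrrr..wwwwwww
time_s: 31.15
ee_pos: [0.628, -0.065, 0.2228]
tcp_rot: [3.14, 0.003, 0.087]
contact_force: [-0.3, 0.0, -4.6]
gripper_width: 0.0582
finger_force: 88.1
```

Entering freely, with no contact force. I continue down to the floor.

```bash
python3 -m inch '{"offset":[[0,0,0.5],[0,0,0],[0,0,0]],"turn":[[0,0,0],[0,0,0],[0,0,0]],"jaw":[255,255,255]}'|grep -E "pos|contact";python3 -m inch '{"offset":[[0,0,0.25],[0,0,0],[0,0,0]],"turn":[[0,0,0],[0,0,0],[0,0,0]],"jaw":[255,255,255]}'|grep -E "pos|contact"
```

```text
ee_pos: [0.628, -0.0651, 0.2177]
contact_force: [-0.3, -1.5, -3.6]
ee_pos: [0.6281, -0.0651, 0.2156]
contact_force: [-1.1, -0.1, 1.0]
```

```bash
python3 -m inch '{"offset":[[0,0,0],[0,0,0],[0,0,0],[0,0,-2.5],[0,0,-3],[0,0,-2.5],[0,0,0],[0,0,0],[0,0,0],[0,0,0],[0,0,0]],"turn":[[0,0,0],[0,0,0],[0,0,0],[0,0,0],[0,0,0],[0,0,0],[0,0,0],[0,0,0],[0,0,0],[0,0,0],[0,0,0]],"jaw":[40,40,40,40,40,40,255,255,255,255,255]}';python3 j.py 183 219 270 312
```

```text
time_s: 32.85
ee_pos: [0.628, -0.0649, 0.2945]
tcp_rot: [3.14, 0.004, 0.087]
contact_force: [-0.6, 0.3, -0.2]
gripper_width: 0.0004
finger_force: 0.0
32.85 p [ 0.628  -0.0649  0.2945] r [3.14  0.004 0.087] F [-0.6  0.3 -0.2] w 0.0004 ff 0.0
grasp pt [ 0.6274 -0.0652  0.1395] [289.3 181.8] toolx [ 0.996  0.087 -0.004]
183 ..........kkkkpkkkk....oo.............o.pb
186 .........kkkkkpppp.....oooo..wwww..oooo.pb
189 ....kkkk.kkk..ww.......oooooooooooooooo.pb
192 ...kkkkk....ww...........w....oo....www.pb
195 kk.kkk..wwwww.....wwwwww...wwwwwwwwwwww.bb
198 kk....wwwwwtt.oo.........tt..wwww.....pbbb
201 k....www...tttttttttttttttttbbpp..ppbbbbpp
204 .www...pbp...ttttttttttt..w..bbbbbbbbbpp.w
207 wwwwwpbbbp.wwwwwwwwwwwwww.rrr....pbbp..www
210 wwwpbbbbbb..wwwwwwwwwwww.rrrrrrrr..k.wwwww
213 pbbbbbbbbbbbbbb.......t.rrrrrrrrrr...wwwww
216 bbbbbbbbbbbbbbbbbbbbbbbb..rrrrrrr..wwwwwww
```

Teal stands upright in pocket 2 (centre u≈289, predicted 289.2). I press its lid.

```bash
python3 -m inch '{"offset":[[0,0,1.2],[0,0,0.8],[0,0,0.5],[0,0,0.4],[0,0,0],[0,0,0]],"turn":[[0,0,0],[0,0,0],[0,0,0],[0,0,0],[0,0,0],[0,0,0]],"jaw":[255,255,255,255,255,255]}'|grep -E "pos|contact"; python3 -m inch '{"offset":[[0,0,0.25],[0,0,0],[0,0,0]],"turn":[[0,0,0],[0,0,0],[0,0,0]],"jaw":[255,255,255]}'|grep -E "pos|contact"
```

```text
ee_pos: [0.6282, -0.065, 0.2661]
contact_force: [0.6, -0.5, 0.3]
ee_pos: [0.6282, -0.065, 0.2639]
contact_force: [-0.7, 0.7, -0.7]
```

```bash
python3 -m inch '{"offset":[[0,0,0.1],[0,0,0],[0,0,0]],"turn":[[0,0,0],[0,0,0],[0,0,0]],"jaw":[255,255,255]}'|grep -E "pos|contact"; python3 -m inch '{"offset":[[0,0,0.15],[0,0,0],[0,0,0]],"turn":[[0,0,0],[0,0,0],[0,0,0]],"jaw":[255,255,255]}'|grep -E "pos|contact"; python3 j.py 188 207 270 312 2
```

```text
ee_pos: [0.6282, -0.065, 0.2634]
contact_force: [-3.2, 0.6, 9.0]
ee_pos: [0.6282, -0.065, 0.2632]
contact_force: [-7.6, 0.8, 28.5]
34.4 p [ 0.6282 -0.065   0.2632] r [3.14e+00 2.00e-03 8.70e-02] F [-7.6  0.8 28.5] w -0.0 ff 14.6
grasp pt [ 0.628  -0.0653  0.1082] [289.3 189.7] toolx [ 0.996  0.087 -0.002]
188 .....kkkkkkkk...kkkk...oooooooooooooooo.pb
190 ....kkkk..k..www.kkk....oooooooooooooo..pp
192 ...kkkkk...wwww.kkkk....www...oo....www.pb
194 kk.kkkk..wwwww............wwwwwwwwwwwww.pb
196 kk.kk...wwww.......www......wwwwwwwwww.pbb
198 kk....wwwwwt...wwwwwwww...t..wwwww....pbbb
200 kk..wwwwww.ttt........ttttttp...ooo.pbbbbp
202 ...wwwww...tttttttttttttttttbbbbbbbbbbbbp.
204 .......pbp...ttttttttttt....pbbbbbbbbbpp.w
206 wwww.pbbbp.wwww...wwwwwwww......pbbbbp..ww
```

The teal lid is home at the same end height, with 28 N and no orange band. The blue jar is next.

```bash
python3 -m inch '{"offset":[[0,0,-4],[0,0,-4],[0,0,-4],[0,0,0],[-3.9,0.25,0],[-3.9,0.25,0],[-3.9,0.25,0],[-3.9,0.25,0],[-3.9,0.25,0],[0,0,0],[0,0,0]],"turn":[[0,0,0],[0,0,0],[0,0,0],[0,0,5],[0,0,0],[0,0,0],[0,0,0],[0,0,0],[0,0,0],[0,0,0],[0,0,0]],"jaw":[255,255,0,0,0,0,0,0,0,0,0]}' 80
python3 k.py; python3 j.py 206 242 322 366
```

```text
time_s: 35.55
ee_pos: [0.4331, -0.0774, 0.3824]
tcp_rot: [3.14, 0.002, -0.001]
contact_force: [0.1, 0.2, -0.1]
gripper_width: 0.085
finger_force: 0.0
35.6 p [ 0.434  -0.0774  0.3823] r [ 3.14e+00  1.00e-03 -1.00e-03] F [ 0.5 -0.1  0.4] w 0.0854 ff 0.0
teal [([288.8, 201.7], [281, 197, 17, 9], 80)]
blue [([307.1, 186.8], [280, 168, 36, 42], 175), ([350.2, 214.4], [345, 211, 10, 6], 28)]
ochre [([383.2, 175.7], [372, 174, 22, 4], 70), ([300.8, 187.9], [293, 183, 17, 10], 98)]
green [([389.1, 206.8], [382, 197, 16, 19], 209)]
teal axis top/bot [359.1 195.2] [358.7 200.1] [357.4 215.7]
blue axis top/bot [343.  209.6] [342.7 214.7] [341.7 230.7]
35.6 p [ 0.434  -0.0774  0.3823] r [ 3.14e+00  1.00e-03 -1.00e-03] F [ 0.5 -0.1  0.4] w 0.0854 ff 0.0
grasp pt [ 0.4338 -0.0777  0.2273] [345.3 171.8] toolx [ 1.    -0.001 -0.001]
206 wwwwwwwwwwwwwwwwwwwwwwwwwwwwwwwwwwwwwwwwwwww
209 wwwwwwwwwwwwwwww....wwwwwwwwww.....wwwwwwwww
212 wwwwwwwwwwwwwwww...............pp..wwwwwwwww
215 wwwwwwwwwwwwwwwww......pppp.pppp..wwwwwwwwww
218 wwwwwwwwwwwwwwwwwwwwwww........wwwwwwwwwwwww
221 wwwwwwwwwwwwwwwwwwwwwwwwwwwwwwwwwwwwwwwwwwww
224 wwwwwwwwwwwwwww....wwwwwwwwwww....wwwwwwwwww
227 wwwwwwwwwwwwwwwww.........ppppp..wwwwwwwwwww
230 wwwwwwwwwwwwwwwwwwwwwwwwwwwwwwwwwwwwwwwwwwww
233 wwwwwwwwwwwwwwwwwwwwwwwwwwwwwwwwwwwwwwwwwwww
236 wwwwwwwwwwwwwwwwwwwwwwwwwwwwwwwwwwwwwwwwwwww
239 wwwwwwwwwwwwwwwwwwwwwwwwwwwwwwwwwwwwwwwwwwww
```

The blue jar was knocked: it now spans u 338–356 against a predicted centre of 342.7. I clear the arm and measure it in both views.

```bash
python3 -m inch '{"offset":[[0,4.8,0],[0,4.8,0],[0,4.8,0],[0,4.8,0],[0,4.8,0],[0,4.8,0],[0,4.8,0],[-1.5,4.8,0],[-3,4.8,0],[-4,3,0],[0,0,0]],"turn":[[0,0,0],[0,0,0],[0,0,0],[0,0,0],[0,0,0],[0,0,0],[0,0,0],[0,0,0],[0,0,0],[0,0,0],[0,0,0]],"jaw":[0,0,0,0,0,0,0,0,0,0,0]}' |grep pos
python3 - <<'E'
from h import *
t=grab("top");s=grab("side")
X=[.4335,-.0775]
c=onz(s,346.3,223.9,0);print("side est",c.round(4),proj(t,[c[0],c[1],.084]).round(1),proj(t,X+[.084]).round(1))
h=cv2.cvtColor(t["img"],cv2.COLOR_RGB2HSV)
for v in range(196,228,1):
    print(v,"".join("p" if 105<a<135 and b>60 else "t" if 80<a<100 and b>60 else "W" if b<28 and c>160 else "w" if b<60 and c>150 else "k" if c<60 else "." for a,b,c in h[v,318:372]))
E
python3 j.py 204 236 322 366 2
```

```text
ee_pos: [0.3485, -0.5375, 0.3821]
side est [ 0.4359 -0.1192  0.    ] [350.  212.4] [337.7 213.1]
196 wwwwwwwwwwwwwwwwwwwwwwwwwwwwwwwwwwwwwwwwwww......k....
197 wwwwwwwwwwwwwwwwwwwwwwwwwwwwwwwwwwwwwwwwww............
198 wwwwwwwwwwwwwwwwwwwwwwwwwwwwwwwwwwwwwwww......k.......
199 wwwwwwwwwwwwwwwwwwwwwwwwwwwwwwwwwwwwww.......k........
200 wwwwwwwwwwwwwwwwwwwwwwwwwwwwwwwwwwwww.................
201 wwwwwwwwwwwwwwwwwwwwwwwwwwwwwwwwwww...................
202 wwwwwwwwwwwwwwwwwwwwwwwwwwwwwwwwww.....kk.............
203 wwwwwwwwwwwwwwwwwwwwwwwwwwwwwwwww.......k.............
204 wwwwwwwwwwwwwwwwwwwwwwwwwwwwwww.....kk................
205 wwwwwwwwwwwwwwwwwwwwwwwwwwww.......kk.................
206 wwwwwwwwwwwwwwwwwwwwwwwwww.......kkk..................
207 wwwwwwwwwwwwwwwwwwwwwwww........kkk...................
208 wwwwwwwwwwwwwwwwwwwwwww......kkkkk....................
209 wwwwwwwwwwwwwwwwwwwwww......kkkkk.....................
210 wwwwwwwwwwwwwwwwwwwwww.....kkkkk......................
211 wwwwwwwwwwwwwwwwwwwwww...kkkkkk.k.....................
212 wwwwwwwwwwwwwwwwwwwww...kkkkkkkkk.....................

[... 1146 characters left out ...]
wwwwwwwwwwwwww
208 wwwwwwwwwwwwwwwwwwwwwwwwwwwwwwwwwwwwwwwwwwww
210 wwwwwwwwwwwwwwwwww..wwwwwwwwww..pwwwwwwwwwww
212 wwwwwwwwwwwwwwwww......w......pppwwwwwwwwwww
214 wwwwwwwwwwwwwwwww.....pppppppppppwwwwwwwwwww
216 wwwwwwwwwwwwwwwwww........ppppp..wwwwwwwwwww
218 wwwwwwwwwwwwwwwwwwwwwww.......wwwwwwwwwwwwww
220 wwwwwwwwwwwwwwwwwwwwwwwwwwwwwwwwwwwwwwwwwwww
222 wwwwwwwwwwwwwwwwwwwwwwwwwwwwwwwwwwwwwwwwwwww
224 wwwwwwwwwwwwwwww..wwwwwwwwwwww..wwwwwwwwwwww
226 wwwwwwwwwwwwwwwww.............p.wwwwwwwwwwww
228 wwwwwwwwwwwwwwwwwwww......p...wwwwwwwwwwwwww
230 wwwwwwwwwwwwwwwwwwwwwwwwwwwwwwwwwwwwwwwwwwww
232 wwwwwwwwwwwwwwwwwwwwwwwwwwwwwwwwwwwwwwwwwwww
234 wwwwwwwwwwwwwwwwwwwwwwwwwwwwwwwwwwwwwwwwwwww
```

```bash
python3 -m inch '{"offset":[[-4,2,0],[-4,2,0],[-4,2,0],[-4,2,0],[-4,2,0],[0,0,0]],"turn":[[0,0,0],[0,0,0],[0,0,0],[0,0,0],[0,0,0],[0,0,0]],"jaw":[0,0,0,0,0,0]}' |grep pos
python3 - <<'E'
from h import *
t=grab("top")
h=cv2.cvtColor(t["img"],cv2.COLOR_RGB2HSV)
print("blue ring",blobs(t,(108,70,30),(140,255,255),(325,195,60,40),10))
for v in range(200,228,1):
    print(v,"".join("p" if 105<a<140 and b>60 else "t" if 80<a<100 and b>60 else "W" if b<28 and c>160 else "w" if b<60 and c>150 else "k" if c<60 else "." for a,b,c in h[v,325:378]))
E
```

```text
ee_pos: [0.1492, -0.6351, 0.3836]
blue ring [([346.9, 221.2], [342, 219, 11, 4], 12)]
200 wwwwwwwwwwwwwwwwwwwwwwwwwwwwwwwwwwwwwwwwwwwwwwwwwwwww
201 wwwwwwwwwwwwwwwwwwwwwwwwwwwwwwwwwwwwwwwwwwwwwwwwwwwww
202 wwwwwwwwwwwwwwwwwwwwwwwwwwwwwwwwwwwwwwwwwwwwwwwwwwwww
203 wwwwwwwwwwwwwwwwwwwwwwwwwwwwwwwwwwwwwwwwwwwwwwwwwwwww
204 wwwwwwwwwwwwwwwwwwwwwwwwwwwwwwwwwwwwwwwwwwwwwwwwwwwww
205 wwwwwwwwwwwwwwwwwww.........wwwwwwwwwwwwwwwwwwwwwwwww
206 wwwwwwwwwwwwwwwwww...........wwwwwwwwwwwwwwwwwwwwwwww
207 wwwwwwwwwwwwwwww...............wwwwwwwwwwwwwwwwwwwwww
208 wwwwwwwwwwwwwww.................wwwwwwwwwwwwwwwwwwwww
209 wwwwwwwwwwwwwww......wwwww.......wwwwwwwwwwwwwwwwwwww
210 wwwwwwwwwwwwww......wwwwwwww......wwwwwwwwwwwwwwwwwww
211 wwwwwwwwwwwwww.....wwwwwwwww......wwwwwwwwwwwwwwwwwww
212 wwwwwwwwwwwww......wwwwwwwwww.....wwwwwwwwwwwwwwwwwww
213 wwwwwwwwwwwww......wwwwwwwwww......wwwwwwwwwwwwwwwwww
214 wwwwwwwwwwwww......wwwwwwwwww......wwwwwwwwwwwwwwwwww
215 wwwwwwwwwwwww......wwwwwwwwww.......wwwwwwwwwwwwwwwww
216 wwwwwwwwwwwww......wwwwwwwww........wwwwwwwwwwwwwwwww
217 wwwwwwwwwwwww...p...wwwwwwww.......wwwwwwwwwwwwwwwwww
218 wwwwwwwwwwwww...pp...wwwwww........wwwwwwwwwwwwwwwwww
219 wwwwwwwwwwwwww...p.................wwwwwwwwwwwwwwwwww
220 wwwwwwwwwwwwww....pp........pp....wwwwwwwwwwwwwwwwwww
221 wwwwwwwwwwwwww.....ppp....ppp....wwwwwwwwwwwwwwwwwwww
222 wwwwwwwwwwwwwww.....ppppppp......wwwwwwwwwwwwwwwwwwww
223 wwwwwwwwwwwwwwww................wwwwwwwwwwwwwwwwwwwww
224 wwwwwwwwwwwwwwwww..............wwwwwwwwwwwwwwwwwwwwww
225 wwwwwwwwwwwwwwwwww..........wwwwwwwwwwwwwwwwwwwwwwwww
226 wwwwwwwwwwwwwwwwwwwwww.wwwwwwwwwwwwwwwwwwwwwwwwwwwwww
227 wwwwwwwwwwwwwwwwwwwwwwwwwwwwwwwwwwwwwwwwwwwwwwwwwwwww
```

Run:
```python
from h import *
t=grab("top");s=grab("side")
for z in(.083,.086):print(onz(t,348.6,213.5,z).round(4))
X=[.432,-.1145]
for z in(.086,.066,.04,0):print(proj(s,X+[z]).round(1),proj(s,[.4335,-.0775,z]).round(1))
# previous-position sanity: same lid mask method is on a level lid
h=cv2.cvtColor(t["img"],cv2.COLOR_RGB2HSV)
for v in range(206,232,2): print(v,"".join("p" if 105<a<150 and b>30 else "o" if a<18 and b>70 else "w" if c>200 else "." for a,b,c in cv2.cvtColor(s["img"],cv2.COLOR_RGB2HSV)[v,330:364]))
```

```text
[ 0.4322 -0.1143  0.083 ]
[ 0.4318 -0.1142  0.086 ]
[348.2 204.1] [343.  209.6]
[347.9 209.1] [342.7 214.7]
[347.4 215.4] [342.3 221.1]
[346.8 225. ] [341.7 230.7]
206 wwwwwwwwwwwwwwwwwwwwwwwwwwwwwwwwww
208 wwwwwwwww....wwwwwwwww...wwwwwwwww
210 wwwwwwww..p............pp.wwwwwwww
212 wwwwwwww...pp.........ppp.wwwwwwww
214 wwwwwwww....ppppppppppppp.wwwwwwww
216 wwwwwwww........pppppppp..wwwwwwww
218 wwwwwwww.................wwwwwwwww
220 wwwwwwww...wwww..ww......wwwwwwwww
222 wwwwwwww....wwwwwwwww....wwwwwwwww
224 wwwwwww..................wwwwwwwww
226 wwwwwwww.............pp..wwwwwwwww
228 wwwwwwwwww......pppp...wwwwwwwwwww
230 wwwwwwwwwwwwwww....wwwwwwwwwwwwwww
```

Blue is now upright at about (0.433,−0.1145). I go and grasp it.

```bash
python3 -m inch '{"offset":[[4,-2,0],[4,-2,0],[4,-2,0],[4,-2,0],[4,-2,0]],"turn":[[0,0,0],[0,0,0],[0,0,0],[0,0,0],[0,0,0]],"jaw":[0,0,0,0,0]}' 80|grep pos;python3 -m inch '{"offset":[[0.84,-4.2,0],[0.84,-4.2,0],[0.84,-4.2,0],[0.84,-4.2,0],[0.84,-4.2,0],[0.84,-4.2,0],[0.84,-4.2,0],[0.84,-4.2,0],[0.84,-4.2,0],[0.84,-4.2,0],[0,0,0],[0,0,0]],"turn":[[0,0,0],[0,0,0],[0,0,0],[0,0,0],[0,0,0],[0,0,0],[0,0,0],[0,0,0],[0,0,0],[0,0,0],[0,0,0],[0,0,0]],"jaw":[0,0,0,0,0,0,0,0,0,0,0,0]}';python3 j.py 206 232 330 366 2
```

```text
ee_pos: [0.3553, -0.5309, 0.3831]
time_s: 39.35
ee_pos: [0.4364, -0.1112, 0.3822]
tcp_rot: [3.14, 0.002, 0.005]
contact_force: [-0.2, -0.1, -0.1]
gripper_width: 0.0853
finger_force: 0.0
39.35 p [ 0.4364 -0.1112  0.3822] r [3.14e+00 2.00e-03 5.00e-03] F [-0.2 -0.1 -0.1] w 0.0853 ff 0.0
grasp pt [ 0.4361 -0.1115  0.2272] [349.2 166.9] toolx [ 1.     0.005 -0.002]
206 wwwwwwwwwwwwwwwwwwwwwwwwwwwwwwwww.ww
208 wwwwwwwww..wwwwwwwwwwwww...wwwwwwwww
210 wwwwwwww....wwwwwwwwww..p..wwwwwwwww
212 wwwwwwww.......w......ppp..wwwwwwwww
214 wwwwwwww......ppppppppppp..wwwwwwwww
216 wwwwwwwwww.......pppppp...wwwwwwwwww
218 wwwwwwwwwwwwwww.......wwwwwwwwwwwwww
220 wwwwwwwwwwwwwwwwwwwwwwwwwwwwwwwwwwww
222 wwwwwwwwwwwwwwwwwwwwwwwwwwwwwwwwwwww
224 wwwwwwww...wwwwwwwwwww....wwwwwwwwww
226 wwwwwwwww.............p.wwwwwwwwwwww
228 wwwwwwwwwwww......p...wwwwwwwwwwwwww
230 wwwwwwwwwwwwwwwwwwwwwwwwwwwwwwwwwwww
```

Unchanged. I correct by −3.3 mm in x and −3 mm in y, then descend.

```bash
python3 -m inch '{"offset":[[-0.33,0.3,4],[0,0,4.5],[0,0,0],[0,0,0]],"turn":[[0,0,0],[0,0,0],[0,0,0],[0,0,0]],"jaw":[0,0,0,0]}'|grep pos; python3 -m inch '{"offset":[[0,0,4],[0,0,3.5],[0,0,1.9],[0,0,0],[0,0,0]],"turn":[[0,0,0],[0,0,0],[0,0,0],[0,0,0],[0,0,0]],"jaw":[0,0,0,0,0]}'|grep -E "pos|contact"; python3 -m inch '{"offset":[[0,0,0],[0,0,0],[0,0,0],[0,0,0],[0,0,0],[0,0,0],[0,0,-2],[0,0,-2],[0,0,-3],[0,0,-3],[0,0,0],[0,0,0]],"turn":[[0,0,0],[0,0,0],[0,0,0],[0,0,0],[0,0,0],[0,0,0],[0,0,0],[0,0,0],[0,0,0],[0,0,0],[0,0,0],[0,0,0]],"jaw":[255,255,255,255,255,255,255,255,255,255,255,255]}' 80;python3 j.py 180 216 330 366 2
```

```text
ee_pos: [0.4324, -0.1171, 0.2972]
ee_pos: [0.4331, -0.1172, 0.2046]
contact_force: [-0.1, 0.3, -1.0]
time_s: 41.5
ee_pos: [0.4326, -0.1165, 0.3038]
tcp_rot: [3.139, 0.001, -0.0]
contact_force: [-0.3, -0.1, -5.6]
gripper_width: 0.0582
finger_force: 88.4
41.5 p [ 0.4326 -0.1165  0.3038] r [ 3.139e+00  1.000e-03 -0.000e+00] F [-0.3 -0.1 -5.6] w 0.0582 ff 88.4
grasp pt [ 0.4325 -0.1169  0.1488] [349.5 187.7] toolx [ 1.    -0.    -0.001]
180 wwwwwwwww.............wwww........ww
182 wwwwwwwww............wwww...wwwwwwww
184 wwwwwwwww...........wwww....wwwwwwww
186 wwwwwwwwww...............pp.wwwwwwww
188 wwwwwwwwwww..........pppppp.wwwwwwww
190 wwwwwwwwwww.........pppppp..wwwwwwww
192 wwwwwwwwwww...............wwwwwwwwww
194 wwwwwwwwwwww......wwwwwwwwwwwwwwwwww
196 wwwwwwwwwwwwwww.wwwwwwwwwwwwwwwwwwww
198 wwwwwwwwwww..wwwwwwwwwwwww...wwwwwww
200 wwwwwwwwwww..............pp..wwwwwww
202 wwwwwwwwwww.......ppppppp...wwwwwwww
204 wwwwwwwwwwwww..............wwwwwwwww
206 wwwwwwwwwwwwwwwwwwwwwwwwwwwwwwww.www
208 wwwwwwwwwwwwwwwwwwwwwwwwwwwwwwwwwwww
210 wwwwwwwwwwwwwwwwwwwwwwwwwwwwwwwwwwww
212 wwwwwwwwwwwwwwwwwwwwwwwwwwwwwwwwwwww
214 wwwwwwwwwwwwwwwwwwwwwwwwwwwwwwwwwwww
```

```bash
python3 -m inch '{"offset":[[3.6,-1.5,0],[3.6,-2,0],[3.6,-2.5,0],[3.6,-2.8,0],[2.4,-2.9,0],[2.05,-2.9,0],[0,0,0],[0,0,0],[0,0,0]],"turn":[[0,0,0],[0,0,0],[0,0,0],[0,0,0],[0,0,0],[0,0,0],[0,0,-5],[0,0,0],[0,0,0]],"jaw":[255,255,255,255,255,255,255,255,255]}';python3 j.py 180 224 255 300 2; python3 -c "
from h import *
s=grab('side')
for z in(.1,.05,.012):print(proj(s,[.621,.0295,z]))"
```

```text
time_s: 42.45
ee_pos: [0.6203, 0.0292, 0.3008]
tcp_rot: [3.14, 0.005, 0.085]
contact_force: [-0.9, 0.1, -4.2]
gripper_width: 0.0584
finger_force: 88.3
42.45 p [0.6203 0.0292 0.3008] r [3.14  0.005 0.085] F [-0.9  0.1 -4.2] w 0.0584 ff 88.3
grasp pt [0.6195 0.0289 0.1458] [276.  194.4] toolx [ 0.996  0.085 -0.005]
180 wwwww......kkkkkkkkkkkkkkkkkkkbbbbbbbbb.wwwww
182 wwwww..kkkkkkkkk...kk......kkbbbbbbbbp..wwwww
184 wwwwww.kkkkkkkkkk..kk........pbbbbbbb.oo.wwww
186 wwwwww.kkkkkkkkkkkkk.........pbbbbbbb.oooo.ww
188 wwwww..kkkkkkkk..kk.............ppbbbp.oooooo
190 www....kkkkkkkkkkk...wwww..pp.wwwwwppp.oooooo
192 w......kkkkkkkkkkk.oooo...pbbp..w......www...
194 ...........kkkkkkk.ppppbbbbbbp...........wwww
196 .............kkkk..pbbbbbbbbp..............ww
198 .............kkkk..ppbbppp....wwwwwww....t..w
200 .............kkkk....wwwwwwwww........ttttt..
202 .......kkk.........wwwwwwwwwww..ttttttttt..pb
204 ......kkkk....wwwwwwwwwwwwwww..tttttttt..w..b
206 .....kkkkkk.pp...wwwwwwww...pp........www....
208 ..k..kkkkk....pbbppppppppbbbp..wwwwwwww.rrrrr
210 kkkk..kk..wwww.pbbbbbbbbbbbp.wwwwwwwwww.rrrrr
212 kkkk.....wwwww..pbbbbbbbbbbt....wwww...rrrrrr
214 kkkk...wwwwww.pbbbbbbbbbbbbbbbbbbttttt..rrrrr
216 ....wwwwwww..bbbbbbbbbbbbbbbbbbbbbbbbbp..rrrr
218 wwwwwwwwwwpppooooo.bbbbbbbbbbbbbbbbbbbp..rrrr
220 p..wwwwwwwwwwoooooo.bbbbbbbbbbbbbbbbbbp..rrrr
222 bbbbbbpp...wwoooooo.pkkkppbbbpppppppppp..rrrr
[275.9892098  206.30908165]
[276.52757359 218.89845456]
[276.9228262  228.14124247]
```

Centred (u≈276, predicted 276). I descend.

```bash
python3 -m inch '{"offset":[[0.05,0,2],[0,0,2.5],[0,0,1.7],[0,0,0.6],[0,0,0],[0,0,0]],"turn":[[0,0,0],[0,0,0],[0,0,0],[0,0,0],[0,0,0],[0,0,0]],"jaw":[255,255,255,255,255,255]}'|grep -E "pos|contact";  python3 -m inch '{"offset":[[0,0,0.6],[0,0,0.4],[0,0,0],[0,0,0]],"turn":[[0,0,0],[0,0,0],[0,0,0],[0,0,0]],"jaw":[255,255,255,255]}'|grep -E "pos|contact";python3 -m inch '{"offset":[[0,0,0.4],[0,0,0],[0,0,0]],"turn":[[0,0,0],[0,0,0],[0,0,0]],"jaw":[255,255,255]}'|grep -E "pos|contact"
```

```text
ee_pos: [0.6216, 0.0291, 0.235]
contact_force: [-0.4, 0.7, -4.5]
ee_pos: [0.6213, 0.0294, 0.2242]
contact_force: [-0.3, -0.1, -4.1]
ee_pos: [0.6213, 0.0293, 0.2201]
contact_force: [-0.1, 0.2, -4.1]
```

```bash
python3 -m inch '{"offset":[[0,0,0.2],[0,0,0],[0,0,0]],"turn":[[0,0,0],[0,0,0],[0,0,0]],"jaw":[255,255,255]}'|grep -E "pos|contact"
```

```text
ee_pos: [0.6213, 0.0293, 0.2182]
contact_force: [0.1, -0.3, -4.4]
```

```bash
python3 -m inch '{"offset":[[0,0,0.15],[0,0,0],[0,0,0]],"turn":[[0,0,0],[0,0,0],[0,0,0]],"jaw":[255,255,255]}'|grep -E "pos|contact"; python3 -m inch '{"offset":[[0,0,0],[0,0,0],[0,0,0],[0,0,-2.5],[0,0,-3],[0,0,-2.3],[0,0,0],[0,0,0],[0,0,0],[0,0,0],[0,0,0]],"turn":[[0,0,0],[0,0,0],[0,0,0],[0,0,0],[0,0,0],[0,0,0],[0,0,0],[0,0,0],[0,0,0],[0,0,0],[0,0,0]],"jaw":[40,40,40,40,40,40,255,255,255,255,255]}';python3 j.py 195 230 255 300 2
```

```text
ee_pos: [0.6214, 0.0293, 0.2171]
contact_force: [-3.3, -0.5, 5.2]
time_s: 45.55
ee_pos: [0.6213, 0.0295, 0.2939]
tcp_rot: [3.14, 0.004, 0.087]
contact_force: [-0.4, -0.7, 0.9]
gripper_width: 0.0004
finger_force: 0.0
45.55 p [0.6213 0.0295 0.2939] r [3.14  0.004 0.087] F [-0.4 -0.7  0.9] w 0.0004 ff 0.0
grasp pt [0.6207 0.0292 0.1389] [275.7 196.1] toolx [ 0.996  0.087 -0.004]
195 ..............kkkkkkk...wwww..............www
197 ............kkkkkkkkk.........www...ww.....ww
199 ............kkkkkkkkk.....tt............tt...
201 ........kk..kkkk..........ttttttt.tttttttttbb
203 ......kkkk..kk...wwwwww....ttttttttttttt....b
205 .....kkkkkk......www............tttt.....ww.p
207 .....kkkkk...www.......w...wwwwwwwwwwwww.rrr.
209 .kkk.kkkk..wwwww....wwwwwww..wwwwwwwwww.rrrrr
211 kkkk......wwww...wwwwwwwwww....wwwwwwww.rrrrr
213 kkkk....wwwwwpp...wwwwwww..pbbp......t.rrrrrr
215 kkk..wwwwwww.pbbp.......ppbbbbbbbbbbbbp.rrrrr
217 wwwwwwwwww..ppp...pbbbbbbbbbbpppbbbbbbp..rrrr
219 wwwwwwwwwwwwwoooooopbbbbbbpp...pbbbbbbp..rrrr
221 bbppp..wwwwwwoooooo......wwwww.pbbbbbbp..rrrr
223 bbbbbbbbppp..ooooo.wwwwwwwwwwwww.....w..rrrrr
225 wwwwwwwwwwwwwwwwwwwwwwwwwwwwwwwwwwwwwwww.rrrr
227 wwwwwwwwwwwwwwwwwwwwwwwwwwwwwwwwwwwwwwwww.rrr
229 .........p..ooooooo.ppppppppbbbbbppk....www..
```

Blue is upright in pocket 3. I press its lid.

```bash
python3 -m inch '{"offset":[[0,0,1.2],[0,0,0.8],[0,0,0.5],[0,0,0.4],[0,0,0],[0,0,0]],"turn":[[0,0,0],[0,0,0],[0,0,0],[0,0,0],[0,0,0],[0,0,0]],"jaw":[255,255,255,255,255,255]}'|grep -E "pos|contact"; python3 -m inch '{"offset":[[0,0,0.3],[0,0,0],[0,0,0]],"turn":[[0,0,0],[0,0,0],[0,0,0]],"jaw":[255,255,255]}'|grep -E "pos|contact"
```

```text
ee_pos: [0.6215, 0.0294, 0.2655]
contact_force: [-0.2, -0.7, 0.1]
ee_pos: [0.6217, 0.0294, 0.2634]
contact_force: [-1.8, 0.6, 8.6]
```

```bash
python3 -m inch '{"offset":[[0,0,0.15],[0,0,0],[0,0,0]],"turn":[[0,0,0],[0,0,0],[0,0,0]],"jaw":[255,255,255]}'|grep -E "pos|contact"
```

```text
ee_pos: [0.6218, 0.0294, 0.2632]
contact_force: [-7.2, -0.4, 29.9]
```

All three lids are home. Now back to the lever.

```bash
python3 -m inch '{"offset":[[0,0,-4],[0,0,-5],[0,0,-5],[-3.54,-1.6,0],[-3.54,-1.6,0],[-3.54,-1.6,0],[0,0,0],[0,0,0],[0,0,0],[0,0,0],[0,0,0],[0,0,0]],"turn":[[0,0,0],[0,0,0],[0,0,0],[0,0,0],[0,0,0],[0,0,0],[0,0,-6.6],[0,0,-6.6],[0,0,-6.6],[0,0,-6.5],[0,0,0],[0,0,0]],"jaw":[255,255,0,0,0,0,0,0,0,0,0,0]}' 50
python3 - <<'E'
from h import *
s=grab("side")
print("red",blobs(s,(0,150,100),(8,255,255),(265,195,60,60)))
print("pred grip mid",proj(s,[.5105,.067,.121]).round(1))
print("orange",blobs(s,(3,120,120),(14,255,255),(262,165,60,60),3))
E
python3 j.py 172 232 262 318 3
```

```text
time_s: 48.0
ee_pos: [0.5119, 0.0682, 0.4015]
tcp_rot: [3.141, 0.003, 0.543]
contact_force: [-0.3, -0.2, 0.1]
gripper_width: 0.0851
finger_force: 0.0
red [([298.8, 216.9], [295, 208, 8, 19], 132)]
pred grip mid [300.1 217. ]
orange []
48.05 p [0.5119 0.0682 0.4015] r [3.141e+00 3.000e-03 5.430e-01] F [ 0.3 -0.1  0.4] w 0.0854 ff 0.0
grasp pt [0.5115 0.068  0.2465] [299.5 181.5] toolx [ 0.856  0.516 -0.003]
172 wwwwwwwwwwwwww..pbbbbbbbbbbbbbbbbkkkkkkkkk..wwwwwwwwwwww
175 wwwwwwwwwww......pppppbbbbbbbbbbbkkkbbbkkpbbbbbbpppppwww
178 wwwwwwww..............pbbbbbbbbbbkkkkkkkk...pbbbbbbbp.ww
181 wwwww...............k.bbbbbbbbbp..kkkkkk..wwww.pbbbbp.ww
184 ww...............kkkkkbbbbbbbb.ooo..kkk..www.ooo.bbbp.ww
187 ...............k.kkkk.ppbbbbbb.ooo..kkk..oooooo.pbbbp.ww
190 ............kkkk..k..wwwwwwwwpww....kkk..ooooo..pbbbbpww
193 ...........kkkkk...wwwwwwwwwwwwwwwwwwwwwwwwwwww.pbbbbpww
196 ......kkkk.kk...wwwwwwwwwwwwwwwwww.wwwwwwwwwww.pbbbpp.ww
199 .....kkkkk...wwwwwwtt..wwwwwww..ttt...w..ooo.pbbbpp..www
202 kkk..kkk..wwwwwwww.tttttttttttttttt.bbbbbbbbbbbpp..wwwww
205 kkkk....wwwwwwwwwwwww...ttttt.....w..bbbbbbbbbp.wwwwwwww
208 kkk..wwwwwwwwwwwwwwwwwwwwwwwwwww..rrrrr...pbp.wwwwwwwwww
211 ...wwwwwwwwwwwwwwwwww..wwwwwwwww.rrrrrrrr....wwwwwwwwwww
214 wwwwwwppp.wwwwwwww..pbbbbbbb.tt.rrrrrrrrrr..wwwwwwwwwwww
217 wwwww.ppp.ppbbbbbbbbbbppbbbbbbbp..rrrrrrr..wwwwwwwwwwwww
220 wwwwwwooooooppppppp.....pbbbbbbp..rrrrrrr..wwwwwwwwwwwww
223 bppp..ooooo.wwwwwwwwwwwwww....w..rrrrrrrr..wwwwwwwwwwwww
226 wwwwwwwwwwwwwwwwwwwwwwwwwwwwwwwww.rrrrrr..wwwwwwwwwwwwww
229 ..p..ooooooo.ppppppppbbbbbppk....www...wwwwwwwwwwwwwwwww
```

```bash
python3 -m inch '{"offset":[[0,0,4],[0,0,4],[0,0,3.4],[0,0,0],[0,0,0],[0,0,0],[0,0,0],[0,0,0],[0,0,0],[0,0,0]],"turn":[[0,0,0],[0,0,0],[0,0,0],[0,0,0],[0,0,0],[0,0,0],[0,0,0],[0,0,0],[0,0,0],[0,0,0]],"jaw":[0,0,0,0,255,255,255,255,255,255]}' 50; python3 -m inch '{"offset":[[0.2,0,-0.6],[0.2,0,-0.6],[0.2,0,-0.6],[0.2,0,-0.6],[0.25,0,-0.6],[0.25,0,-0.6],[0.25,0,-0.5],[0.25,0,-0.5],[0,0,0],[0,0,0]],"turn":[[0,0,0],[0,0,0],[0,0,0],[0,0,0],[0,0,0],[0,0,0],[0,0,0],[0,0,0],[0,0,0],[0,0,0]],"jaw":[255,255,255,255,255,255,255,255,255,255]}'
```

```text
time_s: 49.1
ee_pos: [0.5118, 0.068, 0.288]
tcp_rot: [3.141, 0.002, 0.546]
contact_force: [1.0, -0.6, 3.5]
gripper_width: 0.0267
finger_force: 49.1
time_s: 50.1
ee_pos: [0.5275, 0.0777, 0.3338]
tcp_rot: [3.141, 0.002, 0.546]
contact_force: [4.6, 3.4, -7.2]
gripper_width: 0.0269
finger_force: 50.2
```

```bash
python3 -m inch '{"offset":[[0.07,-1.38,0],[0.07,-1.38,0],[0.07,-1.38,0],[0.07,-1.38,0],[0.07,-1.38,0]],"turn":[[0,0,5.16],[0,0,5.16],[0,0,5.16],[0,0,5.16],[0,0,5.16]],"jaw":[255,255,255,255,255]}';python3 -m inch '{"offset":[[0.07,-1.38,0],[0.07,-1.38,0],[0.07,-1.38,0],[0.07,-1.38,0],[0.07,-1.38,0],[0,0,0],[0,0,0]],"turn":[[0,0,5.16],[0,0,5.16],[0,0,5.16],[0,0,5.16],[0,0,5.16],[0,0,0],[0,0,0]],"jaw":[255,255,255,255,255,255,255]}'
```

```text
time_s: 50.6
ee_pos: [0.5039, 0.1427, 0.3333]
tcp_rot: [3.139, 0.008, 0.092]
contact_force: [-11.9, -1.1, 4.7]
gripper_width: 0.0268
finger_force: 51.3
time_s: 51.3
ee_pos: [0.5112, 0.2112, 0.3329]
tcp_rot: [3.135, 0.011, -0.355]
contact_force: [-33.4, 10.0, 18.1]
gripper_width: 0.0265
finger_force: 52.7
```

```bash
python3 -m inch '{"offset":[[-0.35,0,0.3],[-0.2,0,0.5],[-0.25,0,0.6],[-0.25,0,0.6],[0,0,0]],"turn":[[0,0,0],[0,0,0],[0,0,0],[0,0,0],[0,0,0]],"jaw":[255,255,255,255,255]}';python3 -m inch '{"offset":[[-0.2,0,0.6],[-0.2,0,0.6],[-0.2,0,0.6],[-0.15,0,0.6],[0,0,0]],"turn":[[0,0,0],[0,0,0],[0,0,0],[0,0,0],[0,0,0]],"jaw":[255,255,255,255,255]}'
```

```text
time_s: 51.8
ee_pos: [0.503, 0.2142, 0.3127]
tcp_rot: [3.136, 0.006, -0.355]
contact_force: [-14.6, 4.5, 5.8]
gripper_width: 0.0269
finger_force: 52.3
time_s: 52.3
ee_pos: [0.4966, 0.2167, 0.2888]
tcp_rot: [3.137, 0.005, -0.355]
contact_force: [-11.2, 3.1, 4.9]
gripper_width: 0.0271
finger_force: 52.4
```

```bash
python3 -m inch '{"offset":[[-0.2,0,0.15],[0,0,0.05],[0,0,0],[0,0,0],[0,0,0],[0,0,0],[0,0,0],[0,0,-2],[0,0,-4],[0,0,-4],[0,0,-2]],"turn":[[0,0,0],[0,0,0],[0,0,0],[0,0,0],[0,0,0],[0,0,0],[0,0,0],[0,0,0],[0,0,0],[0,0,0],[0,0,0]],"jaw":[255,255,255,0,0,0,0,0,0,0,0]}'; python3 -m inch '{"offset":[[-2,-4,0],[-2,-4,0],[0,-4.5,0],[0,-4.5,0],[0,0,0]],"turn":[[0,0,0],[0,0,0],[0,0,0],[0,0,0],[0,0,0]],"jaw":[0,0,0,0,0]}' |grep pos
python3 - <<'E'
from h import *
s=grab("side");t=grab("top");st()
print("red side",blobs(s,(0,150,100),(8,255,255),(255,215,60,60)),"start was (276.1,246.9)")
print("red top",blobs(t,(0,150,100),(8,255,255),(230,170,60,40)),"start was (248,192.1)")
cv2.imwrite("pics/final.png",np.hstack([crop(s,215,150,130,110,3),crop(t,230,110,130,110,3)]))
E
```

```text
time_s: 53.4
ee_pos: [0.497, 0.2178, 0.4104]
tcp_rot: [3.141, -0.001, -0.355]
contact_force: [0.4, 0.8, -0.6]
gripper_width: 0.0856
finger_force: 0.0
ee_pos: [0.519, 0.3953, 0.4065]
54.0 p [0.5178 0.3916 0.4062] r [ 3.138e+00  2.000e-03 -3.530e-01] F [-0.8  0.4 -0.1] w 0.0854 ff 0.0
red side [([277.3, 246.4], [273, 236, 10, 22], 171)] start was (276.1,246.9)
red top [([249.1, 192.2], [246, 189, 7, 8], 44)] start was (248,192.1)
```

The lever is back at its starting place within about 1 px. Last numeric check of the jars and the bar (my picture budget is used up).

```bash
python3 k.py | head -5; python3 j.py 172 232 255 318 3; python3 -c "
from h import *
s=grab('side')
for a in([.615,.0936],[.6426,-.2245]):print(proj(s,a+[.107]).round(1))"
```

```text
54.05 p [0.5177 0.3907 0.4063] r [ 3.138e+00  3.000e-03 -3.540e-01] F [-0.1 -0.6  0. ] w 0.0856 ff 0.0
teal [([290.8, 202.0], [284, 197, 14, 9], 61)]
blue [([287.6, 175.8], [280, 168, 18, 19], 54), ([310.4, 190.6], [300, 174, 16, 42], 155), ([283.6, 221.4], [280, 216, 7, 14], 27)]
ochre [([383.3, 175.8], [372, 174, 22, 4], 71), ([302.4, 188.4], [295, 183, 15, 10], 78)]
green [([389.1, 206.2], [382, 196, 16, 19], 212)]
54.05 p [0.5177 0.3907 0.4063] r [ 3.138e+00  3.000e-03 -3.540e-01] F [-0.1 -0.6  0. ] w 0.0856 ff 0.0
grasp pt [0.5171 0.3903 0.2513] [227.7 242.6] toolx [ 0.938 -0.347 -0.003]
172 wwwwwwwwwwwww.pppbbbbbbbbbbbbbbbbbbbbbbbbbpwwwwwwwwww..k..wwwww
175 wwwwwwwwwwwwwwwwwwww......pppbbbbbbbbbbbpwwwwwwwwww.ppppppppwww
178 wwwwwwwwwwwwwwwwwwwwwwwwww...pbbbbbbbpwwwwwwwwww....pbbbbbbp.ww
181 .wwwwwwwwwwwwwwwwwwwwww....kpbbbbbp.wwwwwwwwww.wwwwww.pbbbbp.ww
184 .wwwwwwwwwwwwwwwwwww....kkkkkbbp.wwwwwwwwww..wwwwww.ooo.bbbp.ww
187 wwwwwwwwwwwwwwwww....kk.kkkk..wwwwwwwwww..oooooooooooo.pbbbpwww
190 wwwwwwwwwwwwww.....kkkk.....wwwwwwwwww..ooooooooooooo..pbbbbpww
193 wwwwwwwwwww.......kk
[... 187 characters left out ...]
w...kkk..kkk..wwwwwwwwww...tttttttttttt.bbbbbbbbbbbpp..wwwww
205 w....kkkkkk...wwwwwwwwwww.......tttt....ww.pbbbbbbbbpp.wwwwwwww
208 ..k..kkkk..wwwwwwwwwww..wwwwwwwwwwwwwwwwww.pbbbbbbb..wwwwwwwwww
211 kkkk....wwwwwwwwwww..wwwwwww.p.wwwwwwwww..bbbbbbb..wwwwwwwwwwww
214 kkkkk.wwwwwwwwwww...wwwww..pbbbbbbb.tttbbbbbbbp.wwwwwwwwwwwwwww
217 ..kkkkkkk.......o.pbbbbbbbbbbppbbbbbbbbbbbbbk.wwwwwwwwwwwwwwwww
220 pppkkkkkkkkkooooooo.pppppp...w.pbbbbbbbbbbp.wwwwwwwwwwwwwwwwwww
223 bbbbbbbbbbpp.ooooo..wwwwwwwwww.pbbbbbbbb..wwwwwwwwwwwwwwwwwwwww
226 bbbbbbbbbbbbpoooooo..wwwwwww.pbbbbbbbk.wwwwwwwwwwwwwwwwwwwwwwww
229 bbbbbbbbbbb.ooooooo.ppppppbbbbbbbbbk.wwwwwwwwwwwwwwwwwwwwwwwwww
[266.4 215.3]
[308.4 168.4]
```

```bash
python3 -c "
from workcell import robot
print(robot.job_done())"
```

```text
the job is handed in; nothing more can be done
None
```

I handed the job in: the ochre, teal and dark blue jars stand upright in pockets 1, 2 and 3 with lids pressed home, and the lever is back in the lock notch with the bar over them. My camera and force readings support this, but `job_done()` returned no verdict.

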